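# Fill the table caddy for supper

## Robot

A 6-joint arm with a two-finger parallel gripper is mounted at the origin on a cart in front of the work surface, level with it; the furniture and walls round the work are solid. World frame = base frame: x ahead of the robot, y to its left, z up, the work surface at z = 0. Lengths are in m, angles in degrees, forces in N, time in s.
With the tool pointing down it reaches from about 0.35 to 0.875 m from the base axis. Payload 4.2 kg.
Tool frame: the origin (TCP) lies midway between the tips of the shut fingers; the grasp point (between the pads) lies r.grasp_offset behind it (r.grasp_offset is the distance from the TCP to the grasp point, in m); z points along the fingers, y is the direction in which the jaws open and shut (so a half turn about z gives the same grasp; the last joint's range is limited). The gripper opens to 87 mm and grips with 3 to 60 N. Pads are 19 mm wide; open, the fingers measure 117 mm over their backs; the gripper's body (75 mm by 190 mm) begins 51 mm behind the grasp point.
Start: joints at [88.384, 22.042, 0.453, 0, -68.411, -14.817], TCP at [0.177, 0.599, 0.223] pointing down, gripper open.
Joint ranges: [-179.83, 179.83], [-69.29, 118.12], [-61.27, 80.66], [-181.25, 117.63], [-171.15, -9.14], [-177.46, 177.46]. Speed limits (degrees/s): [159.86, 159.86, 180, 180, 180, 180].

## Interface

Orientations are given as a 3x3 rotation matrix whose columns are the frame's x, y, z axes.
In Python, from station import sense, optics, r gives the robot as it stands. The module is installed in compiled form; this text tells all that it offers.
- The arm moves only by the tool servo_tool, never from a script. Its argument "deltas" is a list of rows, each an object with "slide": the shift along the tool's x, y, z in units of 25 mm (1.0 is 25 mm), a list of three; "spin": the turn about the tool's z in units of 8 degrees (1.0 is 8 degrees). A call has 1 to 10 rows; each row shifts and turns the pose as measured when the row begins, along the tool's axes as they then stand; what a row does not reach is not made up. A row lasts 1/10 s, in which the tool goes at most 50 mm and 8.59 degrees, less where a joint would pass 70% of its speed; a pose out of reach is approached as far as the arm can. A call is refused whole if a number of a shift passes 1 or a number of a turn 1, either way. A call with a gripper value outside its range is refused whole. "gripper" is the closure in counts, from 0 (fully open) to 255 (shut), set as the call begins (left out, the last holds). The fingers move at their own pace and stop on an object; the grip force is fixed at half the most. Time passes only in rows, so rows that do not move let the fingers close. It gives the time, the measured TCP pose, the force and the opening at its end, in the units of the state.
- sense(): the state, without advancing time (a new reading comes with each control period).
- optics.capture(name): name is "side" or "top" or "wrist"; returns a dict with "frame" (420x560x3 uint8, red, green, blue), "camera_matrix" (3x3 intrinsics, pixels), "eye" and "rotation" of the camera in the world. Camera axes: x right, y down, z forward; pixel columns grow to the right and rows downward; lengths in m; the calibration is good to about 2 mm. A picture is of the moment at which its call begins. There is no depth.
- r.finish_job(): hands the job in, once; it reports no verdict.
The state is a dict: "time_s": time; "joints": joint angles; "joint_velocities": joint speeds; "effort": joint torques, N m; "tcp_pos": TCP position; "ee_rot": TCP orientation; "wrist_force": force on the tool from outside, world axes, zero at the start; "moment": the same for the moment, N m; "gripper_width": opening from 0.0 (shut) to 1.0 (fully open).
Only numpy, scipy, OpenCV 4.12 (cv2) and the standard library are available. Lean on these libraries where they do the work, as an engineer would, in place of code of your own. Each camera call takes 0.05 s, during which the arm holds its last target.

## Task

Fill the wooden caddy for the table: set the salt shaker, the pepper mill, the sauce bottle and the square canister upright in it, each down on the floor of the recess made for the shape and size of its foot (small round, large round, oblong, square); set them down, do not drop or tip them. The spice jar and the hand-soap bottle that stand among them do not belong on the table: leave them standing where they are.

Things in the scene. Friction and masses are not known exactly. Their poses are not given: they have to be found in the camera images.
- salt_shaker: Salt shaker: clear and grey waisted cylinder with a light grey domed cap, 44 mm diameter at its widest, 90 mm tall (cap 34 mm wide above 74 mm). Loose, 0.1 kg. Origin: centre of its underside, z up.
- pepper_mill: Pepper mill: dark wood, turned, 58 mm diameter at the foot, 170 mm tall; narrower in the waist; rounded head about 48 mm wide from 123 to 159 mm up, small metal knob on top. Loose, 0.18 kg; its head does not turn. Origin: centre of its underside, z up.
- sauce_bottle: Squat sauce bottle with a broad round green screw cap: flat-sided body 46 mm (its x) by 62 mm (its y) at the foot, 169 mm tall; the cap is 48 mm in diameter from 140 mm up. Loose, 0.23 kg. Origin: centre of its underside, z up. (A second bottle like it stands far to the right against the wall, under the wall cupboards: that one is not meant.)
- canister: Square dark red canister with a wooden lid (lid fixed to it): 72x72 mm with rounded corners, sides along its x and y, 100 mm tall with the round lid knob, which is 20 mm in diameter and stands from 83 to 100 mm up on the axis. Loose, 0.25 kg. Origin: centre of its underside, z up.
- spice_jar: Spice jar, does not belong in the caddy: slim printed cylinder with a flat mustard-coloured cap as wide as itself, 42 mm diameter, 106 mm tall (the salt shaker is shorter, with a narrower domed cap). Loose. Origin: centre of its underside, z up.
- soap_bottle: Hand-soap bottle, does not belong in the caddy: flat-sided bottle with a white pump head and spout instead of a screw cap, 59x64 mm over all, 169 mm tall. Loose. Origin: centre of the bounding box of its underside, z up; the body lies from 10 mm behind to 28 mm in front of the origin along its x, 60 mm along its y, and the spout reaches to x = -30 mm.
- insert_small_round: Insert with the small round recess. The body is a white ceramic block 96x96x30 mm dropped into one quarter of the wooden caddy (its corner places are shuffled; the block is fixed and shows 2 mm below the caddy's rim, which is 34 mm above the worktop). Origin: centre of the block's underside, 6 mm above the worktop; z up. Recess: cork floor 6 mm above the origin, open mouth 30 mm above it (24 mm deep), 58 mm in diameter.
- insert_large_round: Insert with the large round recess. The body is a white ceramic block 96x96x30 mm dropped into one quarter of the wooden caddy (its corner places are shuffled; the block is fixed and shows 2 mm below the caddy's rim, which is 34 mm above the worktop). Origin: centre of the block's underside, 6 mm above the worktop; z up. Recess: cork floor 6 mm above the origin, open mouth 30 mm above it (24 mm deep), 73 mm in diameter.
- insert_oblong: Insert with the oblong recess. The body is a white ceramic block 96x96x30 mm dropped into one quarter of the wooden caddy (its corner places are shuffled; the block is fixed and shows 2 mm below the caddy's rim, which is 34 mm above the worktop). Origin: centre of the block's underside, 6 mm above the worktop; z up. Recess: cork floor 6 mm above the origin, open mouth 30 mm above it (24 mm deep), 62 mm along the block's x and 80 mm along its y.
- insert_square: Insert with the square recess. The body is a white ceramic block 96x96x30 mm dropped into one quarter of the wooden caddy (its corner places are shuffled; the block is fixed and shows 2 mm below the caddy's rim, which is 34 mm above the worktop). Origin: centre of the block's underside, 6 mm above the worktop; z up. Recess: cork floor 6 mm above the origin, open mouth 30 mm above it (24 mm deep), 87x87 mm, sides along the block's x and y.
Things that resemble listed ones, but are neither listed nor needed, are in the scene too. What is shaped like the pepper_mill but purple or yellow is not meant.

How it is judged:
By the outcome, as a careful person would: the job done as asked, in the order asked, and still so for the second after the job is handed in, with the robot touching nothing.
It also fails if it takes over 120 s, if anything falls off the work surface, if the arm or the gripper's body presses on something with over 40 N, if the wrist force passes 120 N, or if a joint passes its speed limit or range.

## Working session

There is one attempt and no reset: what is moved stays moved. The work goes in short steps, Python scripts to look and compute and a tool call to move; the robot and the scene stay as the last step left them, time stands still between calls to the robot, and variables do not carry over. Pictures are saved under pics/ and viewed, and the job is handed in when it is done.

Besides the shell and the picture viewer there is one more tool, called after "Emit:" as name(argument=value, ...) on one line, values as JSON. servo_tool: Moves the arm, as the interface text tells. Its arguments: {"type":"object","properties":{"deltas":{"type":"array"},"gripper":{"type":"number"}},"required":["deltas"]}

```bash
mkdir -p pics; ls; cat > h.py <<'E'
import numpy as np, cv2
from station import sense, optics, r
def cap(n,tag):
    c=optics.capture(n); cv2.imwrite(f'pics/{tag}.png',cv2.cvtColor(c['frame'],cv2.COLOR_RGB2BGR))
    np.savez(f'pics/{tag}.npz',**{k:np.array(c[k]) for k in('frame','camera_matrix','eye','rotation')}); return c
def load(tag): return dict(np.load(f'pics/{tag}.npz'))
def ray(c,u,v):
    d=c['rotation']@np.linalg.solve(c['camera_matrix'],[u,v,1.]); return d/np.linalg.norm(d)
def onz(c,u,v,z):
    d=ray(c,u,v); return c['eye']+d*(z-c['eye'][2])/d[2]
def proj(c,p):
    q=c['camera_matrix']@(c['rotation'].T@(np.array(p)-c['eye'])); return q[:2]/q[2]
E
python3 - <<'E'
from h import *
for n in('side','top','wrist'):
    c=cap(n,n+'0'); print(n,c['eye'],c['rotation'].tolist(),c['camera_matrix'].tolist())
s=sense(); print(s, r.grasp_offset)
E
```

```text
pics
side [-0.19340818 -0.95748131  0.94366069] [[0.8101326268208964, -0.3340023477142804, 0.481796179604636], [-0.5859349534150334, -0.4881070099233135, 0.6468630281831267], [0.019114322556561678, -0.8063460662674997, -0.5911350641673462]] [[463.60310852325006, 0.0, 280.49339489801906], [0.0, 463.60310852325006, 207.63345804069408], [0.0, 0.0, 1.0]]
top [0.18355202 0.0104876  1.43126618] [[0.11445607576493298, -0.9608139933597455, 0.2524604461783895], [-0.99342718904468, -0.11031661746888843, 0.030539547753837704], [-0.0014922423656791718, -0.2542965081835031, -0.9671251517453158]] [[484.2740768610295, 0.0, 276.2357867977378], [0.0, 484.2740768610295, 203.67340269078872], [0.0, 0.0, 1.0]]
wrist [0.25069674 0.57831311 0.38361253] [[-0.28340768062969035, -0.9211563651152742, -0.2667415182676194], [-0.9589969378039477, 0.2728693063827081, 0.0765977474660377], [0.0022270704413227932, 0.27751268915463134, -0.960719390621119]] [[335.0277638803962, 0.0, 277.729529914172], [0.0, 335.0277638803962, 206.49658284097202], [0.0, 0.0, 1.0]]
{'time_s': 0.15, 'joints': array([ 8.83855772e+01,  2.20815178e+01,  3.97936553e-01, -1.80358706e-02,
       -6.84121918e+01, -1.48159065e+01]), 'joint_velocities': array([ 0.06726418, -0.06478574,  0.16439909,  0.16933762,  0.02367019,
        0.04969771]), 'effort': array([-4.88669423e-05, -3.91052270e+01,  1.87586635e+01,  4.22235489e+00,
        1.23668913e-02, -1.37688598e-04]), 'tcp_pos': array([0.17665741, 0.59904296, 0.22170938]), 'ee_rot': array([[ 9.59131573e-01, -2.82960262e-01, -3.39681104e-04],
       [-2.82960429e-01, -9.59130143e-01, -1.66262688e-03],
       [ 1.44658951e-04,  1.69079424e-03, -9.99998560e-01]]), 'wrist_force': array([ 0.04289113,  0.29665266, -0.05239395]), 'moment': array([-0.01888265, -0.01198907,  0.03514228]), 'gripper_width': 1.0005874784731346} 0.0187
```

View pics/side0.png

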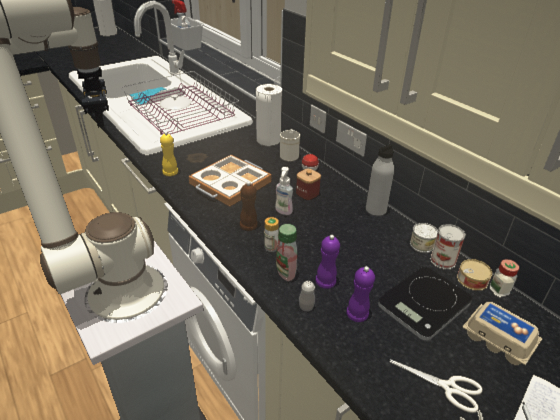

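View pics/top0.png

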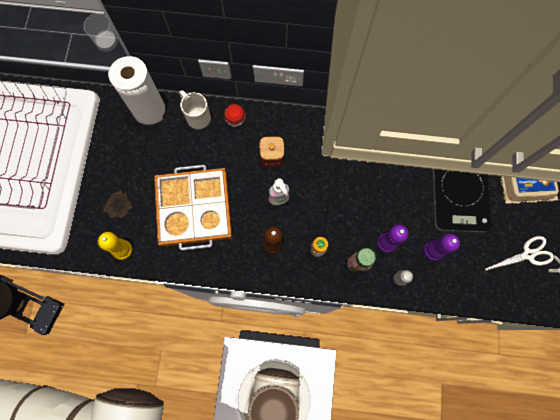

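View pics/wrist0.png

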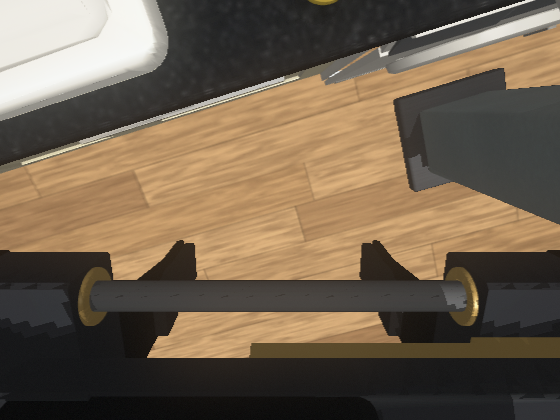

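```bash
python3 - <<'E'
from h import *
t=load('top0'); s=load('side0')
im=cv2.imread('pics/top0.png')[80:300,90:450]; cv2.imwrite('pics/topz.png',cv2.resize(im,None,fx=2.2,fy=2.2,interpolation=cv2.INTER_CUBIC))
im=cv2.imread('pics/side0.png')[140:330,150:410]; cv2.imwrite('pics/sidez.png',cv2.resize(im,None,fx=3,fy=3,interpolation=cv2.INTER_CUBIC))
for n,u,v,z in [('salt',404,276,.09),('pep',273,231,.17),('sauce',366,259,.169),('can',271,147,.1),('spice',320,242,.106),('soap',279,184,.169),('caddy',193,207,.034)]: print(n,onz(t,u,v,z).round(3))
E
```

```text
salt [ 0.369 -0.32   0.09 ]
pep [0.437 0.05  0.17 ]
sauce [ 0.391 -0.2    0.169]
can [0.7   0.087 0.1  ]
spice [ 0.434 -0.081  0.106]
soap [0.569 0.049 0.169]
caddy [0.51  0.3   0.034]
```

View pics/topz.png

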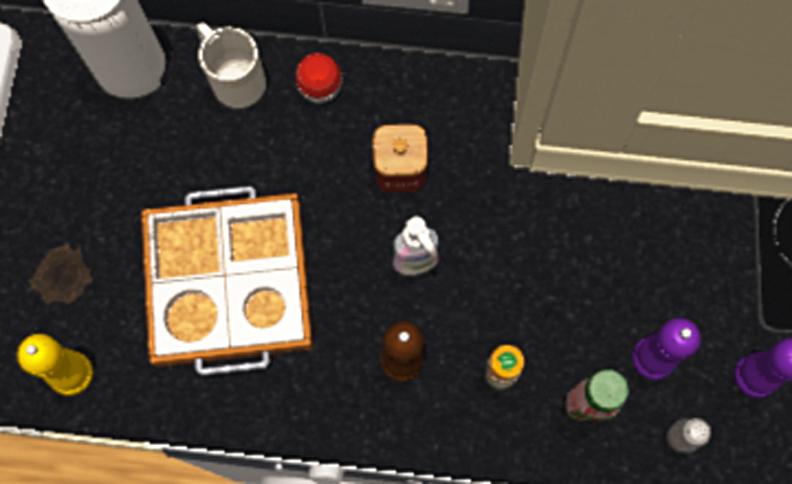

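View pics/sidez.png

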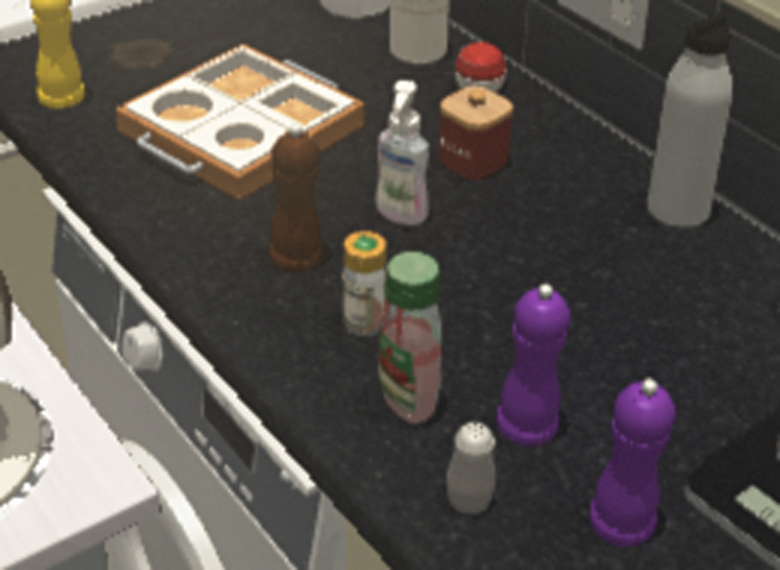

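```bash
python3 - <<'E'
from h import *
t=load('top0'); s=load('side0')
def z(tag,box,f,out):
    im=cv2.imread(f'pics/{tag}.png')[box[1]:box[3],box[0]:box[2]]; cv2.imwrite(out,cv2.resize(im,None,fx=f,fy=f,interpolation=cv2.INTER_CUBIC))
# recess mouth contours on the white block
for nm,c,box in(('top',t,(150,165,235,250)),('side',s,(185,150,275,205))):
    g=cv2.cvtColor(c['frame'],cv2.COLOR_RGB2HSV); f=c['frame'].astype(int)
    m=((f.min(2)>150)&(f.max(2)-f.min(2)<45)).astype(np.uint8)
    mm=np.zeros_like(m); mm[box[1]:box[3],box[0]:box[2]]=m[box[1]:box[3],box[0]:box[2]]
    mm=cv2.morphologyEx(mm,cv2.MORPH_CLOSE,np.ones((2,2),np.uint8))
    cs,h=cv2.findContours(mm,cv2.RETR_CCOMP,cv2.CHAIN_APPROX_NONE)
    for q,hh in zip(cs,h[0]):
        if cv2.contourArea(q)<60: continue
        P=np.array([onz(c,u,v,.034)[:2] for u,v in q[:,0]],np.float32)*1000
        print(nm,'hole' if hh[3]>=0 else 'outer',q[:,0].mean(0).round(),[np.round(x,1) for x in cv2.minAreaRect(P)])
z('top0',(150,160,240,255),6,'pics/a.png'); z('side0',(180,145,280,210),7,'pics/b.png')
E
```

```text
top outer [193. 207.] [array([512.6, 300.8]), array([196.8, 196.6]), np.float64(13.1)]
top hole [177. 224.] [array([452.4, 336.9]), array([76.1, 73.9]), np.float64(9.2)]
top hole [211. 221.] [array([475.3, 240.5]), array([57.6, 59.8]), np.float64(6.6)]
top hole [208. 188.] [array([572.1, 263.4]), array([67.8, 85.3]), np.float64(13.2)]
top hole [175. 192.] [array([549.6, 359.8]), array([93.1, 92.4]), np.float64(13.1)]
side outer [231. 173.] [array([514.6, 301.6]), array([195.8, 195. ]), np.float64(12.9)]
side hole [230. 186.] [array([478.2, 241. ]), array([65.2, 57.2]), np.float64(87.8)]
side hole [211. 176.] [array([454.9, 337.4]), array([80. , 71.1]), np.float64(87.0)]
side hole [250. 175.] [array([572.9, 263.6]), array([68.3, 88.5]), np.float64(12.8)]
```

View pics/a.png

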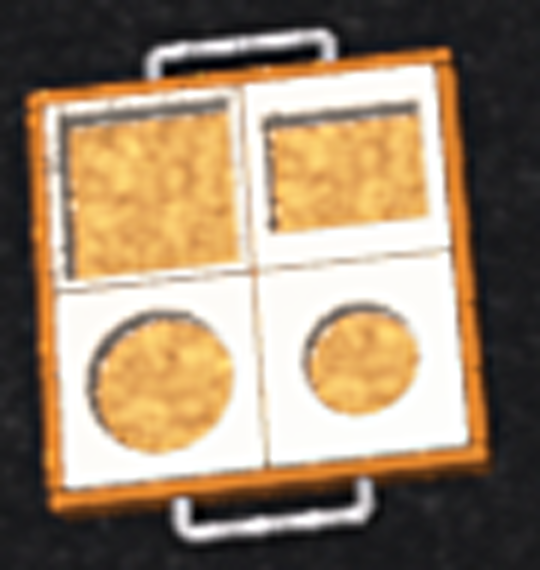

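View pics/b.png

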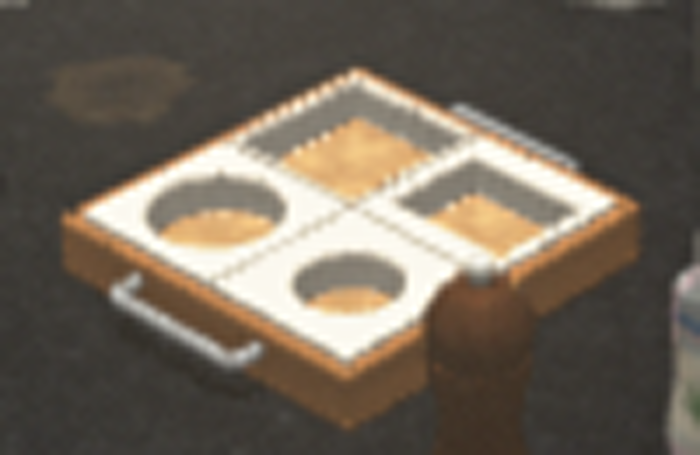

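```bash
python3 - <<'E'
from h import *
def z(tag,box,f):
    im=cv2.imread(f'pics/{tag}.png')[box[1]:box[3],box[0]:box[2]]; return cv2.resize(im,None,fx=f,fy=f,interpolation=cv2.INTER_CUBIC)
A=z('top0',(255,215,435,295),4.4); B=z('side0',(235,170,335,320),4); C=z('top0',(250,130,300,215),6)
cv2.imwrite('pics/c.png',A);cv2.imwrite('pics/d.png',B);cv2.imwrite('pics/e.png',C)
E
```

```text
(no output)
```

View pics/c.png

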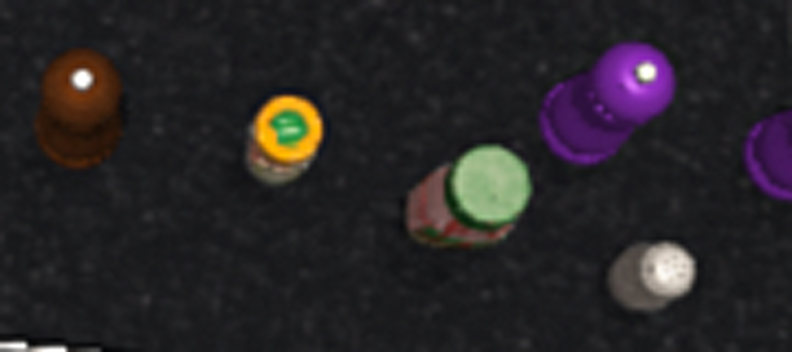

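View pics/d.png

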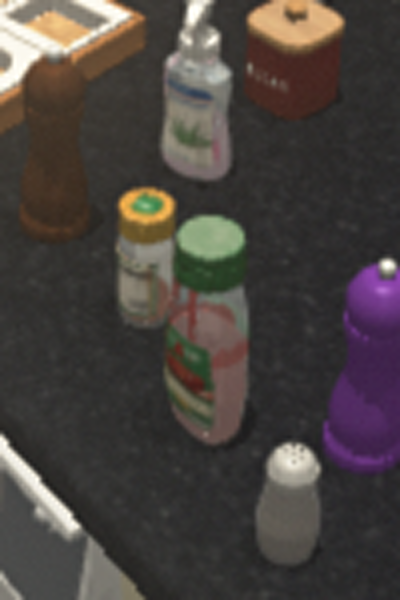

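View pics/e.png

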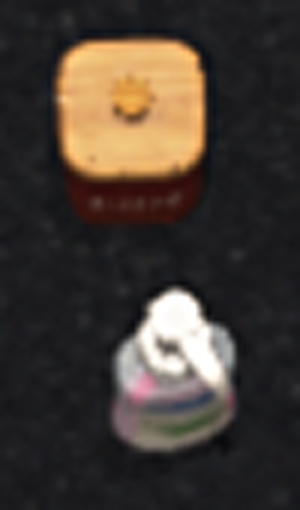

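```bash
python3 - <<'E'
from h import *
t=load('top0'); s=load('side0')
def tri(a,b):
    d1=ray(t,*a);d2=ray(s,*b); M=np.stack([d1,-d2],1); k,_,_,_=np.linalg.lstsq(M,s['eye']-t['eye'],rcond=None)
    p=t['eye']+k[0]*d1;q=s['eye']+k[1]*d2; return (p+q)/2*1000, np.linalg.norm(p-q)*1000
for n,a,b,z in [('salt',(406.1,276.4),(308,285.8),.086),('mill',(273.6,233),(249.3,184.3),.167),('sauce',(366.4,256.8),(288,229.5),.169),('can',(272.2,146.2),(309.3,173),.1)]:
    p,e=tri(a,b); print(n,p.round(),e.round(1),onz(t,*a,z).round(3),onz(s,*b,z).round(3))
# canister lid yaw
f=t['frame'].astype(int); 
h=cv2.cvtColor(t['frame'],cv2.COLOR_RGB2HSV)[130:165,250:295]
m=((h[...,0]<25)&(h[...,2]>140)).astype(np.uint8); cs,_=cv2.findContours(m,0,1); q=max(cs,key=cv2.contourArea)
P=np.array([onz(t,u+250,v+130,.083)[:2] for u,v in q[:,0]],np.float32)*1000; print(cv2.minAreaRect(P))
E
```

```text
salt [ 370. -328.   81.] 0.8 [ 0.369 -0.327  0.086] [ 0.366 -0.332  0.086]
mill [434.  48. 163.] 1.2 [0.433 0.048 0.167] [0.432 0.043 0.167]
sauce [ 397. -201.  169.] 0.2 [ 0.397 -0.201  0.169] [ 0.397 -0.201  0.169]
can [706.  85.  90.] 2.2 [0.703 0.084 0.1  ] [0.694 0.073 0.1  ]
((703.8670654296875, 86.70147705078125), (69.63568878173828, 68.5654525756836), 6.536757469177246)
```

```bash
cat > plan.py <<'E'
from h import *
import sys
# usage: plan.py "x,y,z,psi;..." [maxstep mm]; psi = world angle of jaw axis (mod 180), or '-' keep
def rows(wps,mx=25.,n=10):
    s=sense(); p=s['tcp_pos'].copy(); R=s['ee_rot']; a=np.degrees(np.arctan2(R[1,1],R[0,1]))
    print('t',round(s['time_s'],2),'tcp',p.round(4),'psi',round(a%180,1),'w',round(float(s['gripper_width']),3),'F',s['wrist_force'].round(1),'j6',s['joints'][5].round(0),'tilt',R[:,2].round(3))
    out=[]
    for w in wps:
        t=np.array(w[:3]); 
        da=0. if w[3] is None else (w[3]-a+90)%180-90
        if len(w)>4: da=w[4]
        k=int(max(np.ceil(np.abs(da)/8),np.ceil(np.linalg.norm(t-p)*1000/mx),1)); st=(t-p)/k
        for i in range(k):
            c,sn=np.cos(np.radians(a)),np.sin(np.radians(a)); ey=np.array([c,sn,0]); ez=np.array([0,0,-1.]); ex=np.cross(ey,ez)
            out.append(([round(float(st@e)/.025,2) for e in(ex,ey,ez)],round(-da/k/8,2))); a+=da/k
        p=t
    print(len(out),'rows')
    for i,o in enumerate(out):
        if i%10==0: print('--')
        print(o)
    return out
if __name__=='__main__':
    w=[]
    for q in sys.argv[1].split(';'):
        v=q.split(','); w.append([float(v[0]),float(v[1]),float(v[2]),None if len(v)<4 or v[3]=='-' else float(v[3])]+([float(v[4])] if len(v)>4 else []))
    rows(w,float(sys.argv[2]) if len(sys.argv)>2 else 25.)
E
python3 plan.py ".42,.36,.24,-30,-103;.5,0,.24;.38,-.328,.2" 26
```

```text
t 0.15 tcp [0.1767 0.599  0.2217] psi 73.6 w 1.001 F [ 0.   0.3 -0.1] j6 -15.0 tilt [-0.    -0.002 -1.   ]
43 rows
--
([0.86, 0.46, -0.05], 0.92)
([0.91, 0.34, -0.05], 0.92)
([0.95, 0.22, -0.05], 0.92)
([0.97, 0.1, -0.05], 0.92)
([0.97, -0.02, -0.05], 0.92)
([0.96, -0.15, -0.05], 0.92)
([0.94, -0.27, -0.05], 0.92)
([0.89, -0.39, -0.05], 0.92)
([0.84, -0.5, -0.05], 0.92)
([0.77, -0.6, -0.05], 0.92)
--
([0.68, -0.7, -0.05], 0.92)
([0.59, -0.78, -0.05], 0.92)
([0.48, -0.85, -0.05], 0.92)
([0.37, -0.9, -0.05], 0.92)
([0.73, -0.66, 0.0], -0.0)
([0.73, -0.66, 0.0], -0.0)
([0.73, -0.66, 0.0], -0.0)
([0.73, -0.66, 0.0], -0.0)
([0.73, -0.66, 0.0], -0.0)
([0.73, -0.66, 0.0], -0.0)
--
([0.73, -0.66, 0.0], -0.0)
([0.73, -0.66, 0.0], -0.0)
([0.73, -0.66, 0.0], -0.0)
([0.73, -0.66, 0.0], -0.0)
([0.73, -0.66, 0.0], -0.0)
([0.73, -0.66, 0.0], -0.0)
([0.73, -0.66, 0.0], -0.0)
([0.73, -0.66, 0.0], -0.0)
([0.73, -0.66, 0.0], -0.0)
([0.98, -0.16, 0.11], -0.0)
--
([0.98, -0.16, 0.11], -0.0)
([0.98, -0.16, 0.11], -0.0)
([0.98, -0.16, 0.11], -0.0)
([0.98, -0.16, 0.11], -0.0)
([0.98, -0.16, 0.11], -0.0)
([0.98, -0.16, 0.11], -0.0)
([0.98, -0.16, 0.11], -0.0)
([0.98, -0.16, 0.11], -0.0)
([0.98, -0.16, 0.11], -0.0)
([0.98, -0.16, 0.11], -0.0)
--
([0.98, -0.16, 0.11], -0.0)
([0.98, -0.16, 0.11], -0.0)
([0.98, -0.16, 0.11], -0.0)
```

Emit:
servo_tool(deltas=[{"slide": [0.86,0.46,-0.05],"spin": 0.9},{"slide": [0.9,0.35,-0.05],"spin": 0.9},{"slide": [0.95,0.2,-0.05],"spin": 0.9},{"slide": [0.95,0.1,-0.05],"spin": 0.9},{"slide": [0.95,0,-0.05],"spin": 0.9},{"slide": [0.95,-0.15,-0.05],"spin": 0.9},{"slide": [0.95,-0.25,-0.05],"spin": 0.9},{"slide": [0.9,-0.4,-0.05],"spin": 0.9},{"slide": [0.85,-0.5,-0.05],"spin": 0.9},{"slide": [0.75,-0.6,-0.05],"spin": 0.9}])

```text
time_s: 1.15
tcp_pos: [0.3506, 0.421, 0.2304]
ee_rot: [[-0.019, -1.0, -0.004], [-1.0, 0.019, -0.009], [0.01, 0.004, -1.0]]
wrist_force: [0.3, -0.2, 0.1]
gripper_width: 0.999
```

```bash
python3 plan.py ".5,0,.24,-30;.375,-.34,.2" 26|uniq -c
```

```text
1 t 1.15 tcp [0.3506 0.421  0.2304] psi 178.9 w 0.999 F [ 0.3 -0.2  0.1] j6 -68.0 tilt [-0.004 -0.009 -1.   ]
      1 33 rows
      1 --
      1 ([0.93, -0.35, -0.02], np.float64(0.2))
      1 ([0.92, -0.38, -0.02], np.float64(0.2))
      1 ([0.91, -0.4, -0.02], np.float64(0.2))
      1 ([0.9, -0.43, -0.02], np.float64(0.2))
      1 ([0.88, -0.45, -0.02], np.float64(0.2))
      1 ([0.87, -0.48, -0.02], np.float64(0.2))
      1 ([0.86, -0.5, -0.02], np.float64(0.2))
      1 ([0.84, -0.52, -0.02], np.float64(0.2))
      1 ([0.83, -0.55, -0.02], np.float64(0.2))
      1 ([0.81, -0.57, -0.02], np.float64(0.2))
      1 --
      1 ([0.8, -0.59, -0.02], np.float64(0.2))
      1 ([0.78, -0.62, -0.02], np.float64(0.2))
      1 ([0.76, -0.64, -0.02], np.float64(0.2))
      1 ([0.74, -0.66, -0.02], np.float64(0.2))
      1 ([0.72, -0.68, -0.02], np.float64(0.2))
      1 ([0.71, -0.7, -0.02], np.float64(0.2))
      1 ([0.69, -0.72, -0.02], np.float64(0.2))
      1 ([0.67, -0.74, -0.02], np.float64(0.2))
      2 ([0.95, -0.16, 0.11], -0.0)
      1 --
     10 ([0.95, -0.16, 0.11], -0.0)
      1 --
      3 ([0.95, -0.16, 0.11], -0.0)
```

Emit:
servo_tool(deltas=[{"slide": [0.95,-0.35,0],"spin": 0.2},{"slide": [0.95,-0.4,0],"spin": 0.2},{"slide": [0.95,-0.4,0],"spin": 0.2},{"slide": [0.9,-0.45,0],"spin": 0.2},{"slide": [0.9,-0.45,0],"spin": 0.2},{"slide": [0.9,-0.5,0],"spin": 0.2},{"slide": [0.85,-0.5,0],"spin": 0.2},{"slide": [0.85,-0.5,0],"spin": 0.2},{"slide": [0.85,-0.55,0],"spin": 0.2},{"slide": [0.8,-0.6,0],"spin": 0.2}])

```text
time_s: 2.15
tcp_pos: [0.4351, 0.1713, 0.23]
ee_rot: [[-0.308, -0.951, -0.008], [-0.951, 0.308, -0.013], [0.014, 0.003, -1.0]]
wrist_force: [0.8, -0.2, -0.3]
gripper_width: 0.998
```

Emit:
servo_tool(deltas=[{"slide": [0.8,-0.6,0],"spin": 0.2},{"slide": [0.8,-0.6,0],"spin": 0.2},{"slide": [0.8,-0.65,0],"spin": 0.2},{"slide": [0.75,-0.65,0],"spin": 0.2},{"slide": [0.75,-0.7,0],"spin": 0.2},{"slide": [0.7,-0.7,0],"spin": 0.2},{"slide": [0.7,-0.7,0],"spin": 0.2},{"slide": [0.7,-0.75,0],"spin": 0.2},{"slide": [0.95,-0.15,0],"spin": 0},{"slide": [0.95,-0.15,0],"spin": 0}])

```text
time_s: 3.15
tcp_pos: [0.4794, -0.0756, 0.2304]
ee_rot: [[-0.52, -0.854, -0.012], [-0.854, 0.52, -0.013], [0.017, 0.004, -1.0]]
wrist_force: [1.1, -0.2, 0.6]
gripper_width: 1.001
```

```bash
python3 plan.py ".4,-.30,.24,-30" 26|uniq -c; python3 -c "
from h import *
cap('wrist','w1')"
```

```text
1 t 3.15 tcp [ 0.4794 -0.0756  0.2304] psi 148.6 w 1.001 F [ 1.1 -0.2  0.6] j6 -42.0 tilt [-0.012 -0.013 -1.   ]
      1 10 rows
      1 --
      1 ([0.93, -0.2, -0.04], np.float64(-0.02))
      4 ([0.93, -0.19, -0.04], np.float64(-0.02))
      2 ([0.93, -0.18, -0.04], np.float64(-0.02))
      3 ([0.94, -0.18, -0.04], np.float64(-0.02))
```

View pics/w1.png

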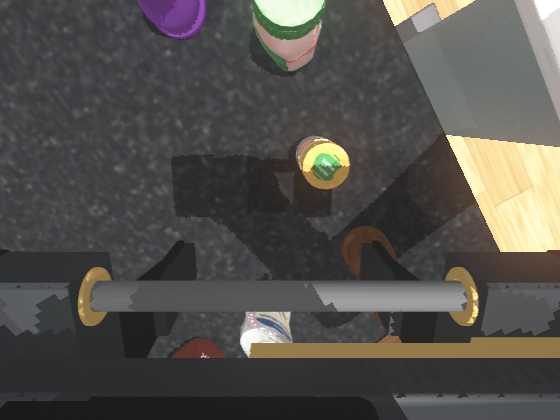

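Emit:
servo_tool(deltas=[{"slide": [0.95,-0.2,0]},{"slide": [0.95,-0.2,0]},{"slide": [0.95,-0.2,0]},{"slide": [0,0,0]}])

```text
invalid input
```

```bash
python3 -c "
from h import *
cap('wrist','w2')"; python3 plan.py ".369,-.328,.2,-30" 26|uniq -c
```

```text
1 t 3.25 tcp [ 0.4786 -0.0764  0.2305] psi 148.5 w 0.996 F [ 0.1  0.4 -0.3] j6 -42.0 tilt [-0.012 -0.013 -1.   ]
      1 11 rows
      1 --
      2 ([0.99, -0.14, 0.11], np.float64(-0.02))
      4 ([0.99, -0.13, 0.11], np.float64(-0.02))
      4 ([0.99, -0.12, 0.11], np.float64(-0.02))
      1 --
      1 ([0.99, -0.11, 0.11], np.float64(-0.02))
```

View pics/w2.png

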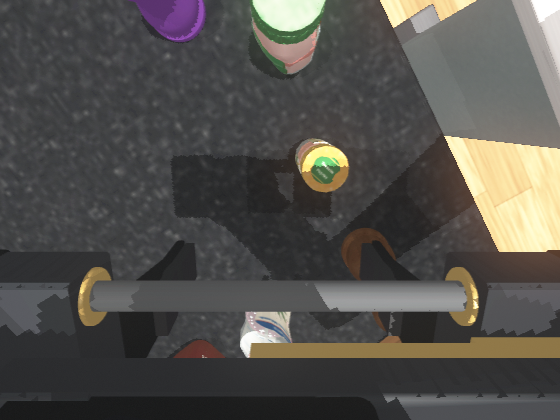

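Spin is required in every row.

Emit:
servo_tool(deltas=[{"slide": [0.95,-0.15,0],"spin": 0},{"slide": [0.95,-0.15,0],"spin": 0},{"slide": [0.95,-0.15,0],"spin": 0},{"slide": [0,0,0],"spin": 0}])

```text
time_s: 3.65
tcp_pos: [0.4506, -0.1436, 0.2311]
ee_rot: [[-0.521, -0.853, -0.012], [-0.853, 0.522, -0.012], [0.017, 0.004, -1.0]]
wrist_force: [-0.2, 0.2, -0.8]
gripper_width: 0.998
```

```bash
python3 -c "
from h import *
cap('wrist','w2b')"; python3 plan.py ".369,-.328,.2,-30" 26|uniq -c
```

```text
1 t 3.7 tcp [ 0.4512 -0.1429  0.2312] psi 148.6 w 1.0 F [-0.7 -0.4  0.3] j6 -34.0 tilt [-0.012 -0.012 -1.   ]
      1 8 rows
      1 --
      3 ([1.0, -0.13, 0.16], np.float64(-0.02))
      3 ([1.01, -0.12, 0.16], np.float64(-0.02))
      2 ([1.01, -0.11, 0.16], np.float64(-0.02))
```

View pics/w2b.png

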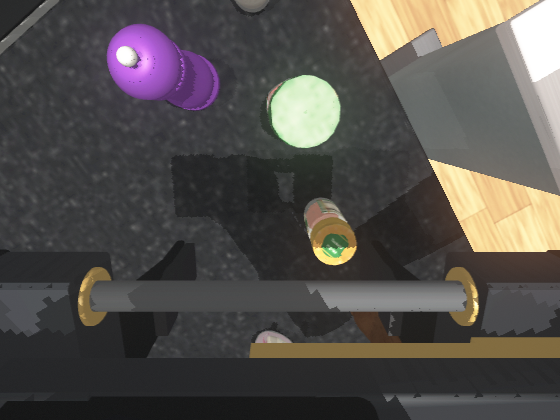

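Emit:
servo_tool(deltas=[{"slide": [1.0,-0.13,0],"spin": 0},{"slide": [1.0,-0.13,0],"spin": 0},{"slide": [1.0,-0.13,0],"spin": 0},{"slide": [1.0,-0.12,0.2],"spin": 0},{"slide": [0,0,0],"spin": 0}])

```text
time_s: 4.2
tcp_pos: [0.4127, -0.2334, 0.2274]
ee_rot: [[-0.515, -0.857, -0.01], [-0.857, 0.515, -0.012], [0.015, 0.002, -1.0]]
wrist_force: [0.7, -0.0, -0.4]
gripper_width: 0.999
```

```bash
python3 -c "
from h import *
c=cap('wrist','w3')
print(proj(c,[.369,-.328,.09]), proj(c,[.369,-.328,.0]))"; python3 plan.py ".369,-.328,.2,-30" 26|uniq -c
```

```text
[264.64321482  77.11224347] [267.54612617  86.07313316]
      1 t 4.25 tcp [ 0.4135 -0.2328  0.2279] psi 149.1 w 1.001 F [-0.4  0.3  0.4] j6 -22.0 tilt [-0.008 -0.012 -1.   ]
      1 5 rows
      1 --
      1 ([0.84, -0.09, 0.22], np.float64(-0.02))
      4 ([0.84, -0.08, 0.22], np.float64(-0.02))
```

View pics/w3.png

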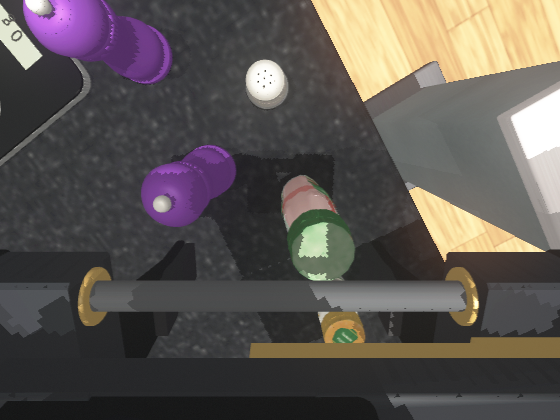

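```bash
python3 -c "
from h import *
c=load('w3')
print(onz(c,265.5,82,.087), onz(c,268,88,.03))"; python3 plan.py ".369,-.328,.2,-30;.369,-.328,.036,-30" 26|uniq -c
```

```text
[ 0.37035151 -0.32461176  0.087     ] [ 0.37011076 -0.32374108  0.03      ]
      1 t 4.25 tcp [ 0.4135 -0.2328  0.2279] psi 149.1 w 1.001 F [-0.4  0.3  0.4] j6 -22.0 tilt [-0.008 -0.012 -1.   ]
      1 12 rows
      1 --
      1 ([0.84, -0.09, 0.22], np.float64(-0.02))
      4 ([0.84, -0.08, 0.22], np.float64(-0.02))
      5 ([0.0, 0.0, 0.94], np.float64(-0.0))
      1 --
      2 ([0.0, 0.0, 0.94], np.float64(-0.0))
```

Emit:
servo_tool(deltas=[{"slide": [0.85,-0.08,0.2],"spin": 0},{"slide": [0.85,-0.08,0.2],"spin": 0},{"slide": [0.85,-0.08,0.2],"spin": 0},{"slide": [0.85,-0.08,0.2],"spin": 0},{"slide": [0.6,-0.08,0.2],"spin": 0},{"slide": [0,0,0],"spin": 0}])

```text
time_s: 4.85
tcp_pos: [0.3771, -0.3212, 0.2046]
ee_rot: [[-0.504, -0.863, -0.003], [-0.863, 0.504, -0.013], [0.013, -0.004, -1.0]]
wrist_force: [-0.3, 0.2, -0.6]
gripper_width: 0.996
```

```bash
python3 plan.py ".370,-.326,.1;.370,-.326,.036,-30" 26|uniq -c
```

```text
1 t 4.85 tcp [ 0.3771 -0.3212  0.2046] psi 149.7 w 0.996 F [-0.3  0.2 -0.6] j6 -10.0 tilt [-0.003 -0.013 -1.   ]
      1 8 rows
      1 --
      5 ([0.06, 0.03, 0.84], -0.0)
      3 ([0.0, 0.0, 0.85], np.float64(-0.01))
```

Emit:
servo_tool(deltas=[{"slide": [0.07,0.03,0.85],"spin": 0},{"slide": [0.07,0.03,0.85],"spin": 0},{"slide": [0.07,0.03,0.85],"spin": 0},{"slide": [0.07,0.03,0.85],"spin": 0},{"slide": [0.05,0.03,0.85],"spin": 0},{"slide": [0,0,0],"spin": 0}])

```text
time_s: 5.45
tcp_pos: [0.3784, -0.3227, 0.0981]
ee_rot: [[-0.497, -0.868, 0.006], [-0.868, 0.496, -0.016], [0.011, -0.013, -1.0]]
wrist_force: [-0.2, 0.5, -0.4]
gripper_width: 0.996
```

```bash
python3 plan.py ".370,-.326,.036,-30" 26|uniq -c;python3 -c "
from h import *
c=cap('side','s1')
im=cv2.imread('pics/s1.png')[150:340,200:450];cv2.imwrite('pics/s1z.png',cv2.resize(im,None,fx=3,fy=3))"
```

```text
1 t 5.45 tcp [ 0.3784 -0.3227  0.0981] psi 150.2 w 0.996 F [-0.2  0.5 -0.4] j6 -9.0 tilt [ 0.006 -0.016 -1.   ]
      1 3 rows
      1 --
      3 ([0.09, 0.08, 0.83], np.float64(0.01))
```

View pics/s1z.png

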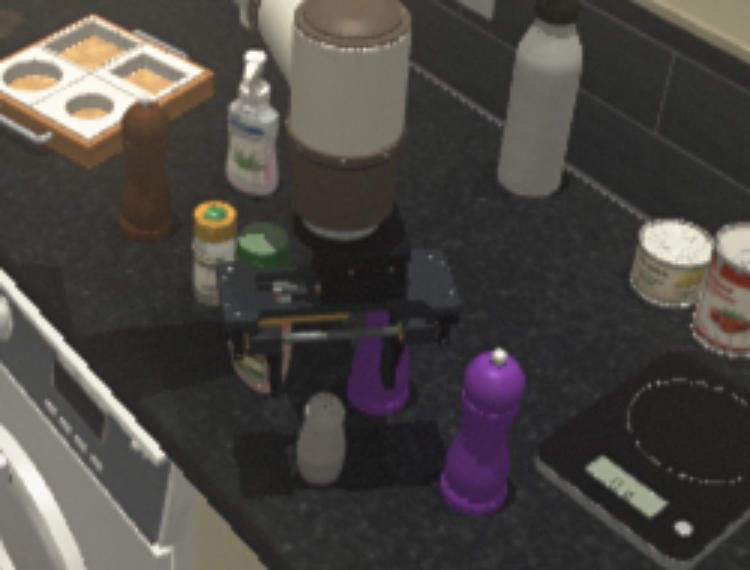

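Emit:
servo_tool(deltas=[{"slide": [0.25,0.22,0.3],"spin": 0},{"slide": [0.1,0.08,0.7],"spin": 0},{"slide": [0,0,0.7],"spin": 0},{"slide": [0,0,0.7],"spin": 0},{"slide": [0,0,0.2],"spin": 0},{"slide": [0,0,0],"spin": 0}])

```text
time_s: 6.1
tcp_pos: [0.3753, -0.3297, 0.0394]
ee_rot: [[-0.492, -0.87, 0.023], [-0.871, 0.491, -0.025], [0.01, -0.032, -0.999]]
wrist_force: [-0.4, -0.3, 0.0]
gripper_width: 1.001
```

```bash
python3 plan.py ".370,-.326,.036,-30" 26|uniq -c;python3 -c "
from h import *
c=cap('side','s2')
im=cv2.imread('pics/s2.png')[200:320,230:380];cv2.imwrite('pics/s2z.png',cv2.resize(im,None,fx=4,fy=4))"
```

```text
1 t 6.1 tcp [ 0.3753 -0.3297  0.0394] psi 150.6 w 1.001 F [-0.4 -0.3  0. ] j6 -9.0 tilt [ 0.023 -0.025 -0.999]
      1 1 rows
      1 --
      1 ([-0.02, 0.26, 0.14], np.float64(0.07))
```

View pics/s2z.png

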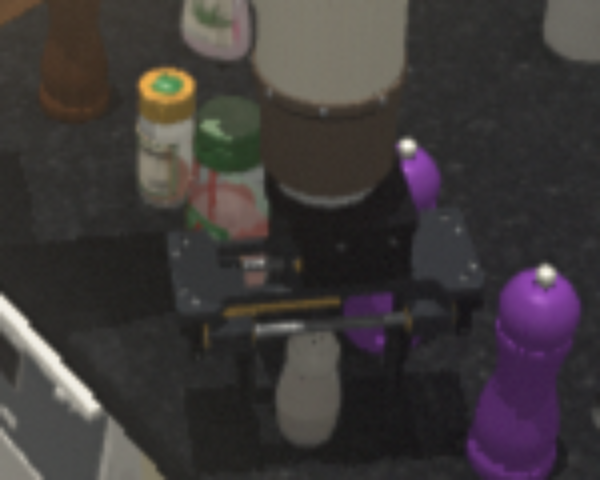

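Emit:
servo_tool(deltas=[{"slide": [0,0.25,0.1],"spin": 0},{"slide": [0,0,0],"spin": 0}])

```text
time_s: 6.35
tcp_pos: [0.3707, -0.327, 0.0386]
ee_rot: [[-0.492, -0.87, 0.027], [-0.871, 0.491, -0.026], [0.01, -0.036, -0.999]]
wrist_force: [-0.6, 0.3, 0.1]
gripper_width: 0.998
```

Emit:
servo_tool(deltas=[{"slide": [0,0,0],"spin": 0},{"slide": [0,0,0],"spin": 0},{"slide": [0,0,0],"spin": 0},{"slide": [0,0,0],"spin": 0},{"slide": [0,0,0],"spin": 0},{"slide": [0,0,0],"spin": 0}], gripper=255)

```text
time_s: 6.95
tcp_pos: [0.3718, -0.3274, 0.0403]
ee_rot: [[-0.491, -0.87, 0.03], [-0.871, 0.491, -0.028], [0.01, -0.04, -0.999]]
wrist_force: [-0.6, -0.5, 0.2]
gripper_width: 0.541
```

```bash
python3 plan.py ".370,-.326,.25" 26|uniq -c;python3 -c "
from h import *
c=cap('side','s3')
im=cv2.imread('pics/s3.png')[200:320,230:380];cv2.imwrite('pics/s3z.png',cv2.resize(im,None,fx=4,fy=4))"
```

```text
1 t 6.95 tcp [ 0.3718 -0.3274  0.0403] psi 150.6 w 0.541 F [-0.6 -0.5  0.2] j6 -9.0 tilt [ 0.03  -0.028 -0.999]
      1 9 rows
      1 --
      9 ([-0.0, 0.01, -0.93], -0.0)
```

View pics/s3z.png

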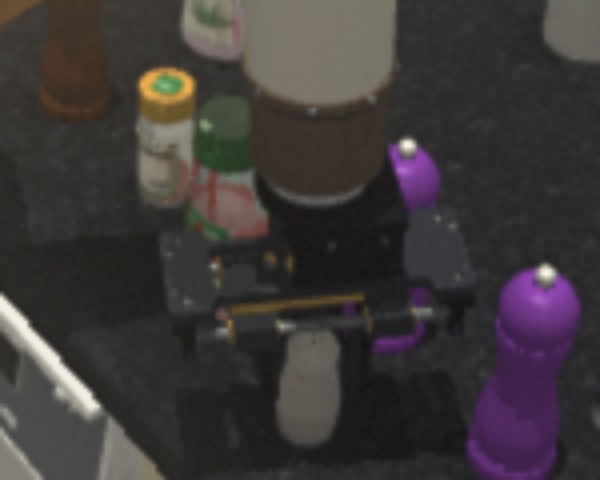

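Emit:
servo_tool(deltas=[{"slide": [0,0,0],"spin": 0},{"slide": [0,0,-0.2],"spin": 0},{"slide": [0,0,-0.9],"spin": 0}])

```text
time_s: 7.3
tcp_pos: [0.368, -0.3252, 0.0655]
ee_rot: [[-0.492, -0.87, 0.022], [-0.87, 0.492, -0.024], [0.01, -0.031, -0.999]]
wrist_force: [0.1, 0.1, -1.5]
gripper_width: 0.433
```

```bash
python3 plan.py ".370,-.326,.25" 26|uniq -c;python3 -c "
from h import *
print(sense())"
```

```text
1 t 7.3 tcp [ 0.368  -0.3252  0.0655] psi 150.5 w 0.433 F [ 0.1  0.1 -1.5] j6 -9.0 tilt [ 0.022 -0.024 -0.999]
      1 8 rows
      1 --
      8 ([-0.0, -0.01, -0.92], -0.0)
{'time_s': 7.3, 'joints': array([-21.95715389,  18.90333478, -31.61790803,   1.31197315,
       -37.82395444,  -8.55032606]), 'joint_velocities': array([  0.36924209, -23.11024654,  13.46047909,  -0.53906566,
       -35.12558001,   1.02040215]), 'effort': array([-6.45885430e-02, -2.88624769e+01,  1.27400056e+01,  3.00711907e+00,
        6.39377665e-01, -1.13282801e-02]), 'tcp_pos': array([ 0.36797949, -0.32524556,  0.06548565]), 'ee_rot': array([[-0.49227117, -0.87017266,  0.02164809],
       [-0.87038305,  0.49179644, -0.02386653],
       [ 0.01012155, -0.03059094, -0.99948074]]), 'wrist_force': array([ 0.1035215 ,  0.13600737, -1.54264119]), 'moment': array([ 0.15180368, -0.03856565, -0.00104105]), 'gripper_width': 0.4326190967140383}
```

Emit:
servo_tool(deltas=[{"slide": [0,0,-0.95],"spin": 0},{"slide": [0,0,-0.95],"spin": 0},{"slide": [0,0,-0.95],"spin": 0},{"slide": [0,0,-0.95],"spin": 0},{"slide": [0,0,-0.95],"spin": 0},{"slide": [0,0,-0.95],"spin": 0},{"slide": [0,0,-0.95],"spin": 0},{"slide": [0,0,-0.95],"spin": 0}])

```text
time_s: 8.1
tcp_pos: [0.3612, -0.3189, 0.2623]
ee_rot: [[-0.493, -0.87, 0.019], [-0.87, 0.493, -0.02], [0.008, -0.027, -1.0]]
wrist_force: [0.3, -0.4, -1.1]
gripper_width: 0.429
```

```bash
python3 plan.py ".46,-.05,.25;.476,.2417,.25" 28|uniq -c;python3 -c "
from h import *
c=cap('wrist','w4');c=cap('side','s4')"
```

```text
1 t 8.1 tcp [ 0.3612 -0.3189  0.2623] psi 150.5 w 0.429 F [ 0.3 -0.4 -1.1] j6 -8.0 tilt [ 0.019 -0.02  -1.   ]
      1 22 rows
      1 --
     10 ([-1.03, 0.17, 0.04], -0.0)
      1 --
      1 ([-1.03, 0.17, 0.04], -0.0)
      9 ([-0.95, 0.47, 0.0], -0.0)
      1 --
      2 ([-0.95, 0.47, 0.0], -0.0)
```

View pics/s4.png

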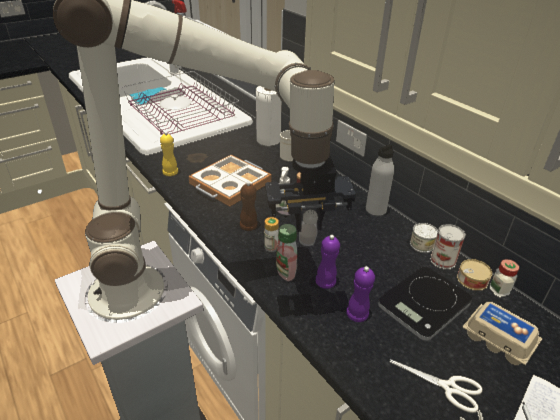

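View pics/w4.png

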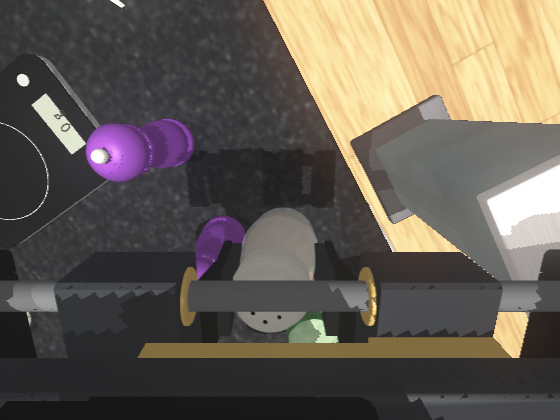

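Salt is held upright in the jaws (wrist view centre at (278,260)). Carrying it to the caddy.

Emit:
servo_tool(deltas=[{"slide": [-1,0.18,0],"spin": 0},{"slide": [-1,0.18,0],"spin": 0},{"slide": [-1,0.18,0],"spin": 0},{"slide": [-1,0.18,0],"spin": 0},{"slide": [-1,0.18,0],"spin": 0},{"slide": [-1,0.18,0],"spin": 0},{"slide": [-1,0.18,0],"spin": 0},{"slide": [-1,0.18,0],"spin": 0},{"slide": [-1,0.18,0],"spin": 0},{"slide": [-1,0.18,0],"spin": 0}])

```text
time_s: 9.2
tcp_pos: [0.4435, -0.0716, 0.2506]
ee_rot: [[-0.501, -0.866, 0.011], [-0.866, 0.5, -0.018], [0.01, -0.019, -1.0]]
wrist_force: [-0.7, -0.9, -2.0]
gripper_width: 0.433
```

```bash
python3 plan.py ".476,.2417,.25" 27|uniq -c
```

```text
1 t 9.2 tcp [ 0.4435 -0.0716  0.2506] psi 150.0 w 0.433 F [-0.7 -0.9 -2. ] j6 -43.0 tilt [ 0.011 -0.018 -1.   ]
      1 12 rows
      1 --
     10 ([-0.96, 0.43, 0.0], -0.0)
      1 --
      2 ([-0.96, 0.43, 0.0], -0.0)
```

Emit:
servo_tool(deltas=[{"slide": [-0.96,0.43,-0.05],"spin": 0},{"slide": [-0.96,0.43,-0.05],"spin": 0},{"slide": [-0.96,0.43,-0.05],"spin": 0},{"slide": [-0.96,0.43,-0.05],"spin": 0},{"slide": [-0.96,0.43,-0.05],"spin": 0},{"slide": [-0.96,0.43,-0.05],"spin": 0},{"slide": [-0.96,0.43,-0.05],"spin": 0},{"slide": [-0.96,0.43,-0.05],"spin": 0},{"slide": [-0.96,0.43,-0.05],"spin": 0},{"slide": [-0.96,0.43,-0.05],"spin": 0}])

```text
time_s: 10.2
tcp_pos: [0.4636, 0.1997, 0.2451]
ee_rot: [[-0.502, -0.865, -0.01], [-0.864, 0.502, -0.022], [0.024, -0.002, -1.0]]
wrist_force: [-0.4, 0.5, -0.6]
gripper_width: 0.435
```

```bash
python3 plan.py ".476,.2417,.24" 27|uniq -c
```

```text
1 t 10.2 tcp [0.4636 0.1997 0.2451] psi 149.9 w 0.435 F [-0.4  0.5 -0.6] j6 -72.0 tilt [-0.01  -0.022 -1.   ]
      1 2 rows
      1 --
      2 ([-0.85, 0.21, 0.1], -0.0)
```

Emit:
servo_tool(deltas=[{"slide": [-0.9,0.22,0.1],"spin": 0},{"slide": [-0.8,0.2,0.3],"spin": 0},{"slide": [0,0,0.8],"spin": 0},{"slide": [0,0,0.9],"spin": 0},{"slide": [0,0,0.9],"spin": 0},{"slide": [0,0,0.9],"spin": 0},{"slide": [0,0,0.9],"spin": 0}])

```text
time_s: 10.9
tcp_pos: [0.4723, 0.2442, 0.114]
ee_rot: [[-0.499, -0.867, -0.014], [-0.866, 0.499, -0.022], [0.026, 0.002, -1.0]]
wrist_force: [-0.9, 0.7, -2.0]
gripper_width: 0.436
```

```bash
python3 plan.py ".476,.2425,.09" 27|uniq -c;  python3 -c "
from h import *
for n in('side','top'):
  c=cap(n,n[0]+'5')
  p=proj(c,[.476,.2417,.036]); print(p)
  im=cv2.imread(f'pics/{n[0]}5.png'); x,y=p.astype(int); cv2.imwrite(f'pics/{n[0]}5z.png',cv2.resize(im[y-60:y+50,x-70:x+70],None,fx=4,fy=4))
"
```

```text
1 t 10.9 tcp [0.4723 0.2442 0.114 ] psi 150.1 w 0.436 F [-0.9  0.7 -2. ] j6 -75.0 tilt [-0.014 -0.022 -1.   ]
      1 1 rows
      1 --
      1 ([-0.01, -0.16, 0.96], -0.0)
[230.10478943 185.79031992]
[210.50359264 220.03267244]
```

View pics/s5z.png

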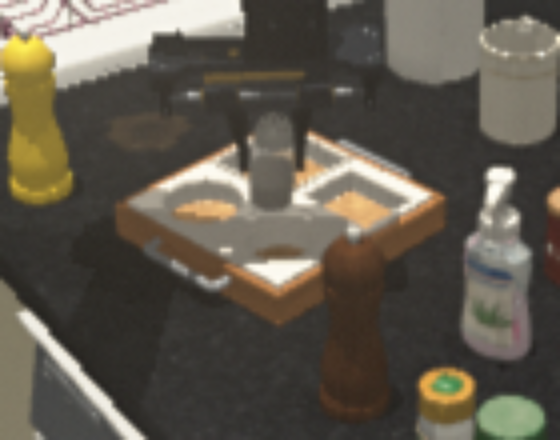

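View pics/t5z.png

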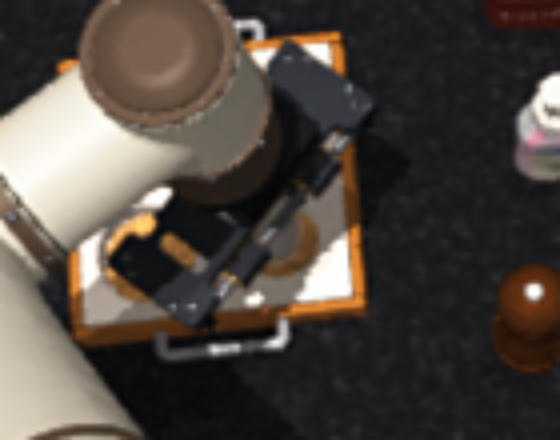

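```bash
python3 -c "
from h import *
c=load('s5')
for p in ([.472,.2434,.074],[.476,.2417,.074],[.472,.2434,.082]): print(proj(c,p))"
```

```text
[228.36666575 176.8051938 ]
[229.61161514 176.67545601]
[228.2573648  174.85319347]
```

Emit:
servo_tool(deltas=[{"slide": [0,-0.16,0.3],"spin": 0},{"slide": [0,-0.05,0.6],"spin": 0},{"slide": [0,-0.03,0.6],"spin": 0},{"slide": [0,0,0.3],"spin": 0}])

```text
time_s: 11.4
tcp_pos: [0.4776, 0.2396, 0.068]
ee_rot: [[-0.499, -0.867, -0.015], [-0.866, 0.499, -0.023], [0.027, 0.002, -1.0]]
wrist_force: [0.7, 0.1, -2.0]
gripper_width: 0.434
```

```bash
python3 plan.py ".476,.2425,.054" 27|uniq -c;  python3 -c "
from h import *
for n in('side',):
  c=cap(n,n[0]+'6')
  p=proj(c,[.476,.2417,.036]); print(p)
  im=cv2.imread(f'pics/{n[0]}6.png'); x,y=p.astype(int); cv2.imwrite(f'pics/{n[0]}6z.png',cv2.resize(im[y-50:y+30,x-50:x+50],None,fx=6,fy=6,interpolation=cv2.INTER_CUBIC))
"
```

```text
1 t 11.4 tcp [0.4776 0.2396 0.068 ] psi 150.1 w 0.434 F [ 0.7  0.1 -2. ] j6 -75.0 tilt [-0.015 -0.023 -1.   ]
      1 1 rows
      1 --
      1 ([-0.07, 0.11, 0.56], -0.0)
[230.10478943 185.79031992]
```

View pics/s6z.png

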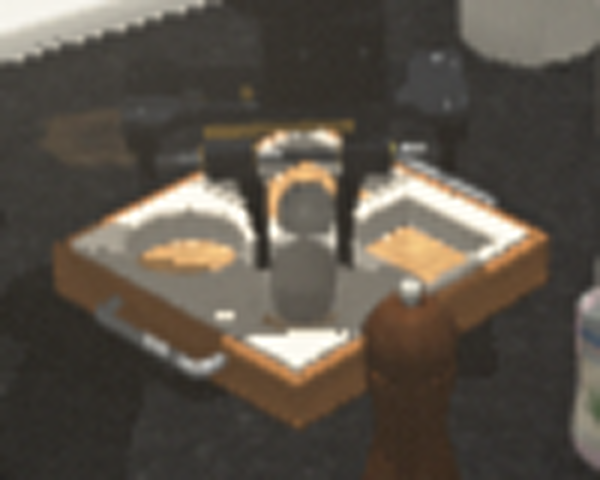

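Emit:
servo_tool(deltas=[{"slide": [-0.05,0.1,0.2],"spin": 0},{"slide": [0,0,0.2],"spin": 0},{"slide": [0,0,0.12],"spin": 0}])

```text
time_s: 11.75
tcp_pos: [0.4768, 0.2426, 0.0554]
ee_rot: [[-0.499, -0.867, -0.012], [-0.866, 0.499, -0.021], [0.024, 0.0, -1.0]]
wrist_force: [0.4, -0.0, -0.3]
gripper_width: 0.43
```

Emit:
servo_tool(deltas=[{"slide": [0,0,0.1],"spin": 0},{"slide": [0,0,0.08],"spin": 0}])

```text
time_s: 11.95
tcp_pos: [0.4775, 0.2433, 0.0524]
ee_rot: [[-0.498, -0.867, -0.011], [-0.867, 0.498, -0.02], [0.023, -0.001, -1.0]]
wrist_force: [-5.3, 0.3, 16.9]
gripper_width: 0.434
```

```bash
python3 plan.py ".476,.2425,.05" 27|uniq -c;  python3 -c "
from h import *
for n in('side',):
  c=cap(n,n[0]+'7')
  p=proj(c,[.476,.2417,.036]); print(p)
  im=cv2.imread(f'pics/{n[0]}7.png'); x,y=p.astype(int); cv2.imwrite(f'pics/{n[0]}7z.png',cv2.resize(im[y-50:y+30,x-50:x+50],None,fx=6,fy=6,interpolation=cv2.INTER_CUBIC))
"
```

```text
1 t 11.95 tcp [0.4775 0.2433 0.0524] psi 150.2 w 0.434 F [-5.3  0.3 16.9] j6 -75.0 tilt [-0.011 -0.02  -1.   ]
      1 1 rows
      1 --
      1 ([0.06, 0.03, 0.1], -0.0)
[230.10478943 185.79031992]
```

View pics/s7z.png

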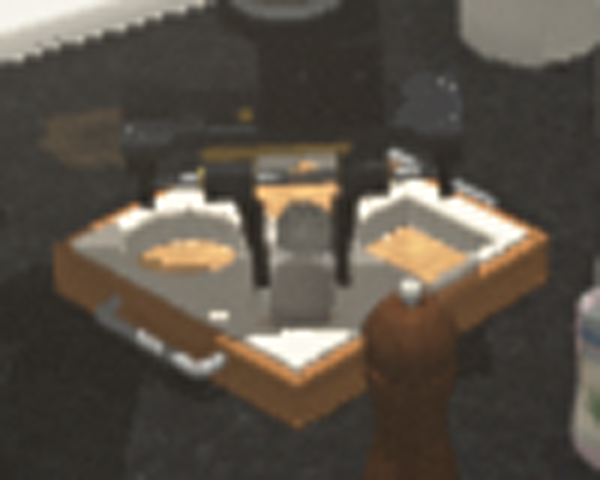

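Emit:
servo_tool(deltas=[{"slide": [0,0,-0.03],"spin": 0},{"slide": [0,0,0],"spin": 0},{"slide": [0,0,0],"spin": 0},{"slide": [0,0,0],"spin": 0}], gripper=90)

```text
time_s: 12.4
tcp_pos: [0.4783, 0.2443, 0.0546]
ee_rot: [[-0.497, -0.868, -0.008], [-0.868, 0.497, -0.018], [0.019, -0.002, -1.0]]
wrist_force: [-0.0, -0.0, 0.2]
gripper_width: 0.633
```

```bash
python3 plan.py ".476,.2425,.25;.434,.048,.25" 27|uniq -c
```

```text
1 t 12.4 tcp [0.4783 0.2443 0.0546] psi 150.2 w 0.633 F [-0.  -0.   0.2] j6 -75.0 tilt [-0.008 -0.018 -1.   ]
      1 16 rows
      1 --
      8 ([0.01, 0.01, -0.98], -0.0)
      2 ([0.95, -0.3, 0.0], -0.0)
      1 --
      6 ([0.95, -0.3, 0.0], -0.0)
```

Emit:
servo_tool(deltas=[{"slide": [0,0,-0.6],"spin": 0},{"slide": [0,0,-0.95],"spin": 0},{"slide": [0,0,-0.95],"spin": 0},{"slide": [0,0,-0.95],"spin": 0},{"slide": [0,0,-0.95],"spin": 0},{"slide": [0,0,-0.95],"spin": 0},{"slide": [0,0,-0.95],"spin": 0}], gripper=0)

```text
time_s: 13.1
tcp_pos: [0.4776, 0.2448, 0.2126]
ee_rot: [[-0.498, -0.867, -0.017], [-0.867, 0.498, -0.026], [0.031, 0.002, -1.0]]
wrist_force: [0.6, 0.6, -0.4]
gripper_width: 0.996
```

```bash
python3 plan.py ".434,.048,.22" 27|uniq -c;  python3 -c "
from h import *
for n in('side','wrist'):
  c=cap(n,n[0]+'8')
  p=proj(c,[.476,.2417,.036]); print(p)
  if n=='wrist': continue
  im=cv2.imread(f'pics/{n[0]}8.png'); x,y=p.astype(int); cv2.imwrite(f'pics/{n[0]}8z.png',cv2.resize(im[y-50:y+30,x-50:x+50],None,fx=6,fy=6,interpolation=cv2.INTER_CUBIC))
"
```

```text
1 t 13.1 tcp [0.4776 0.2448 0.2126] psi 150.1 w 0.996 F [ 0.6  0.6 -0.4] j6 -75.0 tilt [-0.017 -0.026 -1.   ]
      1 8 rows
      1 --
      8 ([0.96, -0.3, -0.04], -0.0)
[230.10478943 185.79031992]
[279.87887018 182.97547965]
```

View pics/s8z.png

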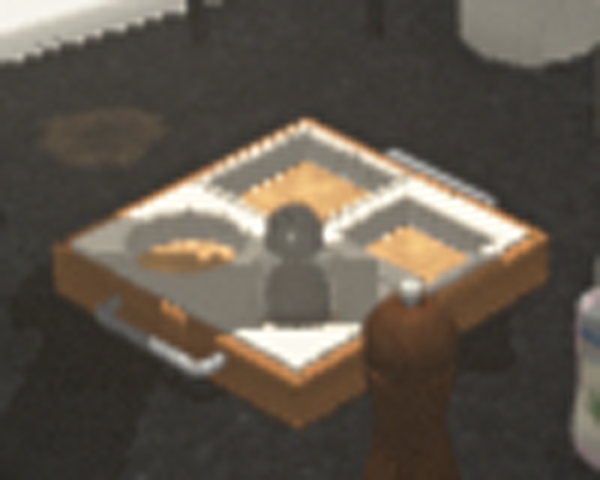

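View pics/w8.png

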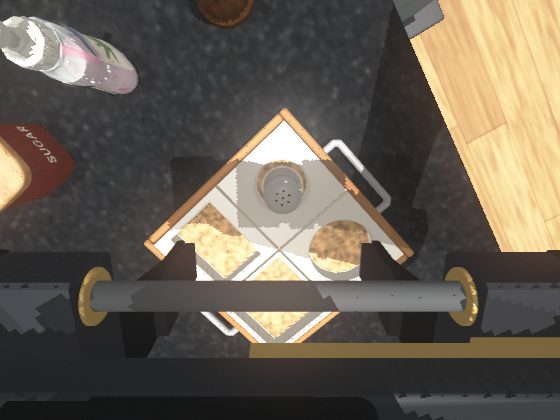

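Emit:
servo_tool(deltas=[{"slide": [0.95,-0.3,-0.2],"spin": 0},{"slide": [0.95,-0.3,-0.2],"spin": 0},{"slide": [0.95,-0.3,0],"spin": 0},{"slide": [0.95,-0.3,0],"spin": 0},{"slide": [0,0,0],"spin": 0}])

```text
time_s: 13.7
tcp_pos: [0.4556, 0.1436, 0.2257]
ee_rot: [[-0.498, -0.867, -0.014], [-0.867, 0.498, -0.023], [0.027, 0.001, -1.0]]
wrist_force: [-0.3, -1.2, -0.4]
gripper_width: 1.0
```

```bash
python3 plan.py ".434,.048,.21" 27|uniq -c;  python3 -c "
from h import *
c=cap('wrist','w9'); print(proj(c,[.434,.048,.167]))
"
```

```text
1 t 13.7 tcp [0.4556 0.1436 0.2257] psi 150.2 w 1.0 F [-0.3 -1.2 -0.4] j6 -67.0 tilt [-0.014 -0.023 -1.   ]
      1 4 rows
      1 --
      4 ([0.94, -0.29, 0.16], -0.0)
[232.41783631  81.74536814]
```

View pics/w9.png

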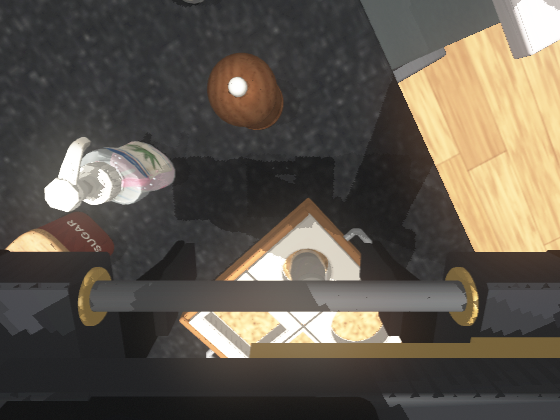

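```bash
python3 -c "
from h import *
c=load('w9'); print(onz(c,237.5,86.5,.167)); s=load('s8'); t=load('top0')
"; python3 plan.py ".434,.048,.21" 27|uniq -c; python3 plan.py ".431,.050,.21" 27|uniq -c
```

```text
[0.43271625 0.05198179 0.167     ]
      1 t 13.75 tcp [0.4561 0.1445 0.2257] psi 150.2 w 0.999 F [-0.4 -0.1 -0.7] j6 -68.0 tilt [-0.014 -0.022 -1.   ]
      1 4 rows
      1 --
      4 ([0.95, -0.29, 0.16], -0.0)
      1 t 13.75 tcp [0.4561 0.1445 0.2257] psi 150.2 w 0.999 F [-0.4 -0.1 -0.7] j6 -68.0 tilt [-0.014 -0.022 -1.   ]
      1 4 rows
      1 --
      4 ([0.95, -0.25, 0.16], -0.0)
```

Emit:
servo_tool(deltas=[{"slide": [0.98,-0.28,0],"spin": 0},{"slide": [0.98,-0.28,0],"spin": 0},{"slide": [0.98,-0.28,0.1],"spin": 0},{"slide": [0.9,-0.26,0.3],"spin": 0},{"slide": [0,0,0.2],"spin": 0}])

```text
time_s: 14.25
tcp_pos: [0.4322, 0.0455, 0.2116]
ee_rot: [[-0.495, -0.869, -0.013], [-0.868, 0.496, -0.022], [0.026, 0.001, -1.0]]
wrist_force: [-0.1, 0.0, 0.3]
gripper_width: 1.004
```

```bash
python3 plan.py ".433,.050,.122" 27|uniq -c
```

```text
1 t 14.25 tcp [0.4322 0.0455 0.2116] psi 150.3 w 1.004 F [-0.1  0.   0.3] j6 -58.0 tilt [-0.013 -0.022 -1.   ]
      1 4 rows
      1 --
      4 ([-0.04, 0.02, 0.9], -0.0)
```

```bash
python3 - <<'E'
s=open('plan.py').read()
s=s.replace("c,sn=np.cos(np.radians(a)),np.sin(np.radians(a)); ey=np.array([c,sn,0]); ez=np.array([0,0,-1.]); ex=np.cross(ey,ez)",
"ex,ey,ez=(R@cv2.Rodrigues(np.array([0,0,-np.radians(a-a0)]))[0]).T")
s=s.replace("    out=[]","    out=[]; a0=a")
open('plan.py','w').write(s)
E
python3 plan.py ".433,.051,.122" 27|uniq -c
```

```text
1 t 14.25 tcp [0.4322 0.0455 0.2116] psi 150.3 w 1.004 F [-0.1  0.   0.3] j6 -58.0 tilt [-0.013 -0.022 -1.   ]
      1 4 rows
      1 --
      4 ([-0.07, 0.02, 0.89], -0.0)
```

Emit:
servo_tool(deltas=[{"slide": [-0.15,0.03,0.5],"spin": 0},{"slide": [-0.08,0.02,0.9],"spin": 0},{"slide": [-0.05,0.02,0.9],"spin": 0},{"slide": [-0.03,0.02,0.9],"spin": 0},{"slide": [0,0,0.4],"spin": 0}])

```text
time_s: 14.75
tcp_pos: [0.4365, 0.055, 0.1187]
ee_rot: [[-0.495, -0.869, -0.007], [-0.869, 0.495, -0.019], [0.02, -0.003, -1.0]]
wrist_force: [-0.4, -0.0, 0.0]
gripper_width: 0.998
```

Emit:
servo_tool(deltas=[{"slide": [0,0,0],"spin": 0},{"slide": [0,0,0],"spin": 0},{"slide": [0,0,0],"spin": 0},{"slide": [0,0,0],"spin": 0},{"slide": [0,0,0],"spin": 0},{"slide": [0,0,0],"spin": 0},{"slide": [0,0,0],"spin": 0},{"slide": [0,0,0],"spin": 0}], gripper=255)

```text
time_s: 15.55
tcp_pos: [0.4377, 0.0571, 0.1189]
ee_rot: [[-0.493, -0.87, -0.007], [-0.87, 0.493, -0.019], [0.02, -0.003, -1.0]]
wrist_force: [0.3, -0.5, -0.8]
gripper_width: 0.535
```

```bash
python3 plan.py ".433,.051,.25" 27|uniq -c;  python3 -c "
from h import *
for n in('side',):
  c=cap(n,n[0]+'10')
  p=proj(c,[.434,.048,.1]); print(p)
  im=cv2.imread(f'pics/{n[0]}10.png'); x,y=p.astype(int); cv2.imwrite(f'pics/{n[0]}10z.png',cv2.resize(im[y-70:y+60,x-70:x+70],None,fx=4,fy=4,interpolation=cv2.INTER_CUBIC))
"
```

```text
1 t 15.55 tcp [0.4377 0.0571 0.1189] psi 150.5 w 0.535 F [ 0.3 -0.5 -0.8] j6 -59.0 tilt [-0.007 -0.019 -1.   ]
      1 5 rows
      1 --
      5 ([0.08, 0.0, -1.05], -0.0)
[249.51362432 201.22731561]
```

View pics/s10z.png

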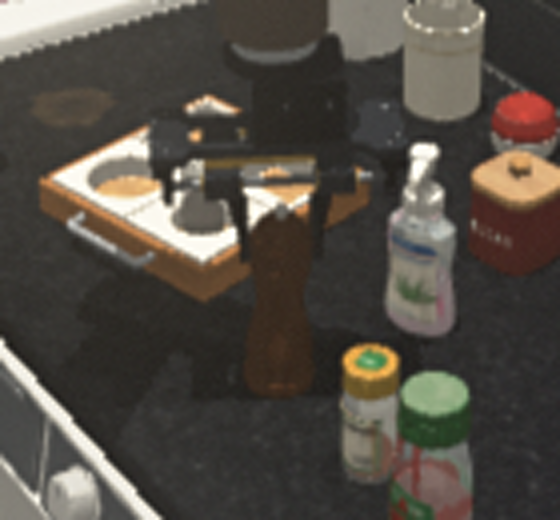

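Emit:
servo_tool(deltas=[{"slide": [0,0,0],"spin": 0},{"slide": [0,0,0],"spin": 0},{"slide": [0,0,0],"spin": 0}], gripper=60)

```text
time_s: 15.9
tcp_pos: [0.438, 0.0571, 0.1192]
ee_rot: [[-0.493, -0.87, -0.006], [-0.87, 0.493, -0.019], [0.019, -0.004, -1.0]]
wrist_force: [0.1, 0.6, -0.1]
gripper_width: 0.717
```

```bash
python3 plan.py ".433,.051,.12" 27|uniq -c; python3 -c "
from h import *
c=cap('wrist','w11')
im=cv2.imread('pics/w11.png')[200:420,130:430];cv2.imwrite('pics/w11z.png',cv2.resize(im,None,fx=2.5,fy=2.5))
s=load('s10'); print(onz(s,249.5+.1,183.5,.167))"
```

```text
1 t 15.9 tcp [0.438  0.0571 0.1192] psi 150.5 w 0.717 F [ 0.1  0.6 -0.1] j6 -59.0 tilt [-0.006 -0.019 -1.   ]
      1 1 rows
      1 --
      1 ([0.31, 0.05, -0.03], -0.0)
[0.43476525 0.04618638 0.167     ]
```

View pics/w11z.png

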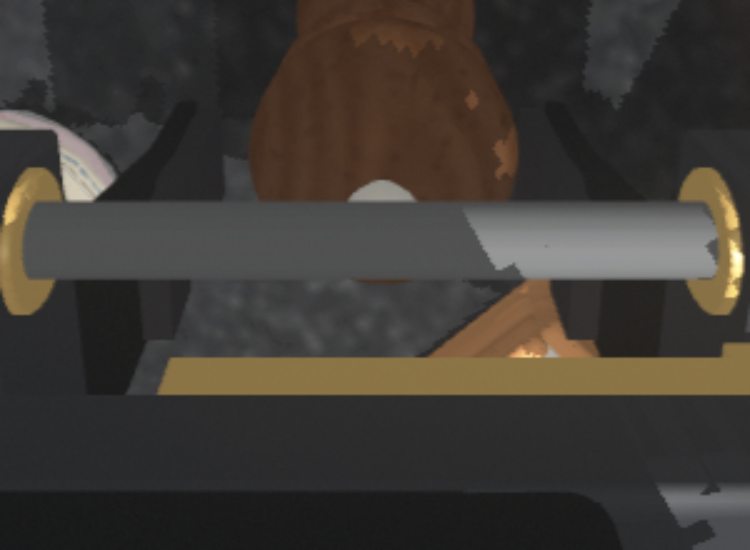

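```bash
python3 -c "
from h import *
c=load('w11'); s=sense(); R=s['ee_rot'];p=s['tcp_pos']
print(proj(c,p-R[:,2]*.048)); print(onz(c,130+383/2.5,200+198/2.5,.168))"
```

```text
[279.19376172 310.77831344]
[0.43016975 0.04663631 0.168     ]
```

Emit:
servo_tool(deltas=[{"slide": [0.2,0.05,0],"spin": 0},{"slide": [0.2,0,0],"spin": 0}])

```text
time_s: 16.15
tcp_pos: [0.4321, 0.049, 0.1195]
ee_rot: [[-0.492, -0.87, -0.005], [-0.87, 0.492, -0.019], [0.019, -0.004, -1.0]]
wrist_force: [0.5, -0.1, -0.3]
gripper_width: 0.758
```

Emit:
servo_tool(deltas=[{"slide": [0.06,0,0],"spin": 0},{"slide": [0,0,0],"spin": 0},{"slide": [0,0,0],"spin": 0},{"slide": [0,0,0],"spin": 0},{"slide": [0,0,0],"spin": 0},{"slide": [0,0,0],"spin": 0}], gripper=255)

```text
time_s: 16.75
tcp_pos: [0.4304, 0.0468, 0.1198]
ee_rot: [[-0.493, -0.87, -0.006], [-0.87, 0.493, -0.019], [0.019, -0.004, -1.0]]
wrist_force: [-0.5, 0.9, 0.6]
gripper_width: 0.543
```

```bash
python3 plan.py ".433,.051,.12" 27|uniq -c; python3 -c "
from h import *
c=cap('wrist','w12')
im=cv2.imread('pics/w12.png')[200:420,130:430];cv2.imwrite('pics/w12z.png',cv2.resize(im,None,fx=2.5,fy=2.5))"
```

```text
1 t 16.75 tcp [0.4304 0.0468 0.1198] psi 150.4 w 0.543 F [-0.5  0.9  0.6] j6 -59.0 tilt [-0.006 -0.019 -1.   ]
      1 1 rows
      1 --
      1 ([-0.2, -0.01, -0.01], -0.0)
```

View pics/w12z.png

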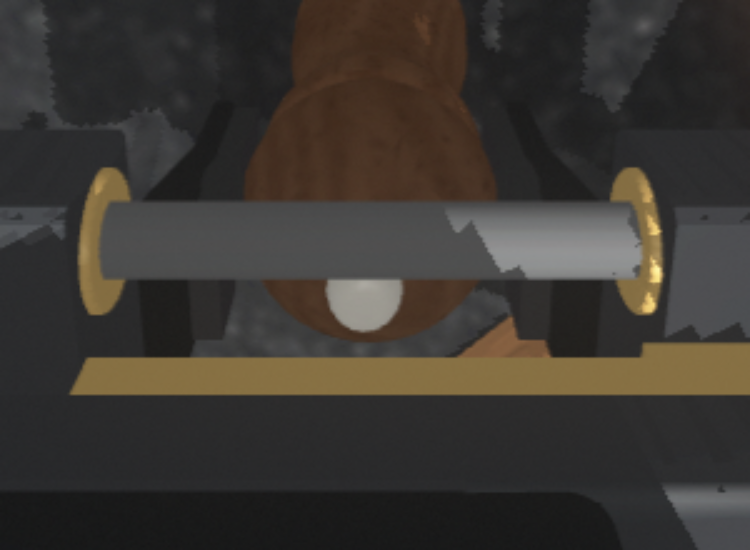

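Emit:
servo_tool(deltas=[{"slide": [0,0,-0.3],"spin": 0},{"slide": [0,0,-0.8],"spin": 0},{"slide": [0,0,-1],"spin": 0},{"slide": [0,0,-1],"spin": 0},{"slide": [0,0,-1],"spin": 0},{"slide": [0,0,-1],"spin": 0},{"slide": [0,0,-0.5],"spin": 0}])

```text
time_s: 17.5
tcp_pos: [0.4284, 0.0482, 0.2629]
ee_rot: [[-0.494, -0.869, -0.016], [-0.869, 0.494, -0.022], [0.028, 0.003, -1.0]]
wrist_force: [0.3, 0.9, -2.6]
gripper_width: 0.537
```

```bash
python3 plan.py ".4537,.338,.25" 26|uniq -c; python3 -c "
from h import *
for n in('side',):
  c=cap(n,n[0]+'12')
  p=proj(c,[.434,.048,.2]); print(p)
  im=cv2.imread(f'pics/{n[0]}12.png'); x,y=p.astype(int); cv2.imwrite(f'pics/{n[0]}12z.png',cv2.resize(im[y-70:y+60,x-70:x+70],None,fx=4,fy=4,interpolation=cv2.INTER_CUBIC))
"
```

```text
1 t 17.5 tcp [0.4284 0.0482 0.2629] psi 150.4 w 0.537 F [ 0.3  0.9 -2.6] j6 -59.0 tilt [-0.016 -0.022 -1.   ]
      1 12 rows
      1 --
     10 ([-0.88, 0.4, 0.02], -0.0)
      1 --
      2 ([-0.88, 0.4, 0.02], -0.0)
[248.834762   174.10581379]
```

View pics/s12z.png

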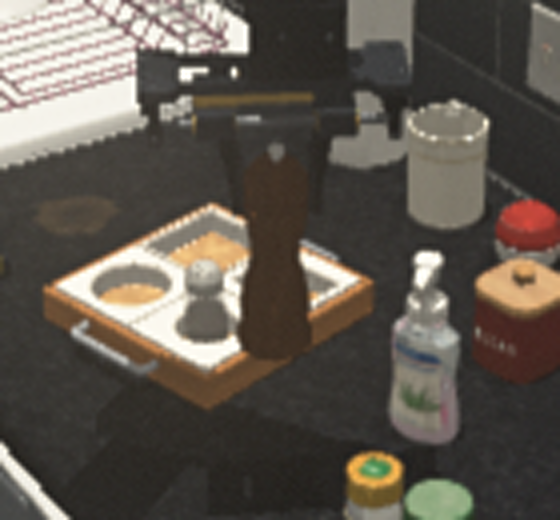

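Mill is held upright. Carry to the large round recess.

Emit:
servo_tool(deltas=[{"slide": [-0.9,0.4,0],"spin": 0},{"slide": [-0.9,0.4,0],"spin": 0},{"slide": [-0.9,0.4,0],"spin": 0},{"slide": [-0.9,0.4,0],"spin": 0},{"slide": [-0.9,0.4,0],"spin": 0},{"slide": [-0.9,0.4,0],"spin": 0},{"slide": [-0.9,0.4,0],"spin": 0},{"slide": [-0.9,0.4,0],"spin": 0},{"slide": [-0.9,0.4,0],"spin": 0},{"slide": [-0.9,0.4,0],"spin": 0}])

```text
time_s: 18.55
tcp_pos: [0.45, 0.2978, 0.2529]
ee_rot: [[-0.499, -0.866, -0.023], [-0.866, 0.5, -0.026], [0.034, 0.007, -0.999]]
wrist_force: [-0.0, -0.5, -1.5]
gripper_width: 0.535
```

```bash
python3 plan.py ".4537,.338,.24" 26|uniq -c
```

```text
1 t 18.55 tcp [0.45   0.2978 0.2529] psi 150.0 w 0.535 F [-0.  -0.5 -1.5] j6 -81.0 tilt [-0.023 -0.026 -0.999]
      1 2 rows
      1 --
      2 ([-0.74, 0.33, 0.23], -0.0)
```

Emit:
servo_tool(deltas=[{"slide": [-0.8,0.35,0],"spin": 0},{"slide": [-0.7,0.3,0.2],"spin": 0},{"slide": [0,0,0.5],"spin": 0}])

```text
time_s: 18.85
tcp_pos: [0.4543, 0.3425, 0.2317]
ee_rot: [[-0.497, -0.867, -0.024], [-0.867, 0.498, -0.026], [0.035, 0.007, -0.999]]
wrist_force: [-0.8, -0.2, -2.0]
gripper_width: 0.531
```

```bash
python3 plan.py ".454,.337,.175" 26|uniq -c; python3 -c "
from h import *
for n in('side',):
  c=cap(n,n[0]+'13')
  p=proj(c,[.4537,.338,.036]); print(p)
  im=cv2.imread(f'pics/{n[0]}13.png'); x,y=p.astype(int); cv2.imwrite(f'pics/{n[0]}13z.png',cv2.resize(im[y-70:y+50,x-60:x+70],None,fx=5,fy=5,interpolation=cv2.INTER_CUBIC))
"
```

```text
1 t 18.85 tcp [0.4543 0.3425 0.2317] psi 150.1 w 0.531 F [-0.8 -0.2 -2. ] j6 -83.0 tilt [-0.024 -0.026 -0.999]
      1 3 rows
      1 --
      3 ([0.04, -0.04, 0.76], -0.0)
[211.16594561 175.58319892]
```

View pics/s13z.png

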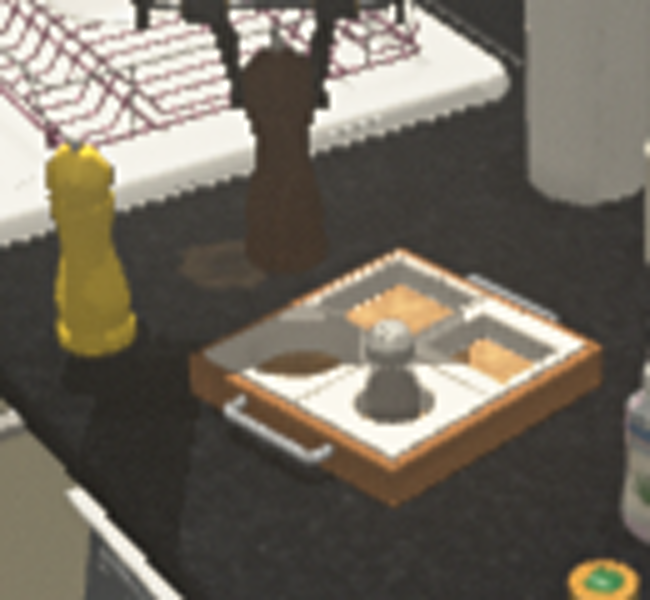

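```bash
python3 -c "
from h import *
c=load('s13'); print(proj(c,[.4538,.3425,.112]),onz(c,207.9,156,.112),onz(c,207.9,156.5,.112))"
```

```text
[209.08559581 156.85884498] [0.45325813 0.3501867  0.112     ] [0.45155192 0.34706902 0.112     ]
```

Emit:
servo_tool(deltas=[{"slide": [0.12,-0.12,0.7],"spin": 0},{"slide": [0.12,-0.08,0.8],"spin": 0},{"slide": [0.06,-0.05,0.8],"spin": 0}])

```text
time_s: 19.2
tcp_pos: [0.4519, 0.3266, 0.1692]
ee_rot: [[-0.499, -0.866, -0.03], [-0.866, 0.499, -0.032], [0.042, 0.01, -0.999]]
wrist_force: [0.5, 0.6, -2.7]
gripper_width: 0.537
```

```bash
python3 plan.py ".455,.335,.14" 26|uniq -c; python3 -c "
from h import *
for n in('side',):
  c=cap(n,n[0]+'14')
  p=proj(c,[.4537,.338,.036]); print(p)
  im=cv2.imread(f'pics/{n[0]}14.png'); x,y=p.astype(int); cv2.imwrite(f'pics/{n[0]}14z.png',cv2.resize(im[y-50:y+35,x-50:x+60],None,fx=6,fy=6,interpolation=cv2.INTER_CUBIC))
"
```

```text
1 t 19.2 tcp [0.4519 0.3266 0.1692] psi 150.0 w 0.537 F [ 0.5  0.6 -2.7] j6 -82.0 tilt [-0.03  -0.032 -0.999]
      1 2 rows
      1 --
      2 ([-0.2, 0.03, 0.58], -0.0)
[211.16594561 175.58319892]
```

View pics/s14z.png

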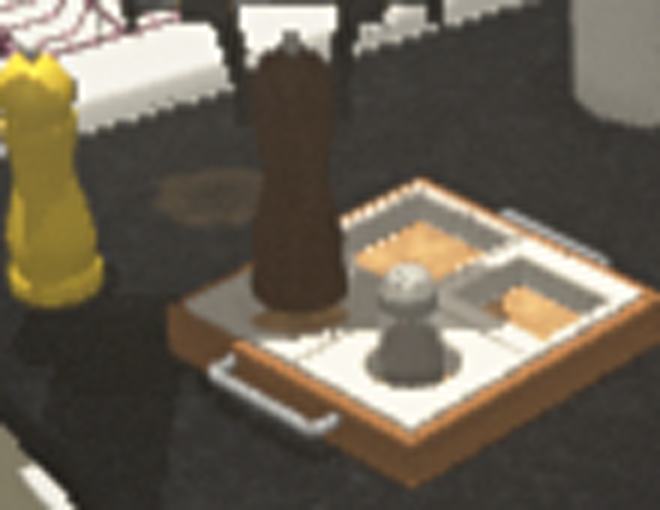

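Emit:
servo_tool(deltas=[{"slide": [-0.4,0.1,0],"spin": 0},{"slide": [-0.08,0.02,0.15],"spin": 0}])

```text
time_s: 19.45
tcp_pos: [0.4531, 0.3351, 0.1605]
ee_rot: [[-0.501, -0.865, -0.037], [-0.864, 0.502, -0.039], [0.052, 0.013, -0.999]]
wrist_force: [-0.5, 0.3, -1.5]
gripper_width: 0.533
```

```bash
python3 plan.py ".455,.337,.14" 26|uniq -c; python3 -c "
from h import *
for n in('side',):
  c=cap(n,n[0]+'15')
  p=proj(c,[.4537,.338,.036]); print(p)
  im=cv2.imread(f'pics/{n[0]}15.png'); x,y=p.astype(int); cv2.imwrite(f'pics/{n[0]}15z.png',cv2.resize(im[y-50:y+35,x-50:x+60],None,fx=6,fy=6,interpolation=cv2.INTER_CUBIC))
"
```

```text
1 t 19.45 tcp [0.4531 0.3351 0.1605] psi 149.9 w 0.533 F [-0.5  0.3 -1.5] j6 -83.0 tilt [-0.037 -0.039 -0.999]
      1 1 rows
      1 --
      1 ([-0.15, -0.04, 0.81], -0.0)
[211.16594561 175.58319892]
```

View pics/s15z.png

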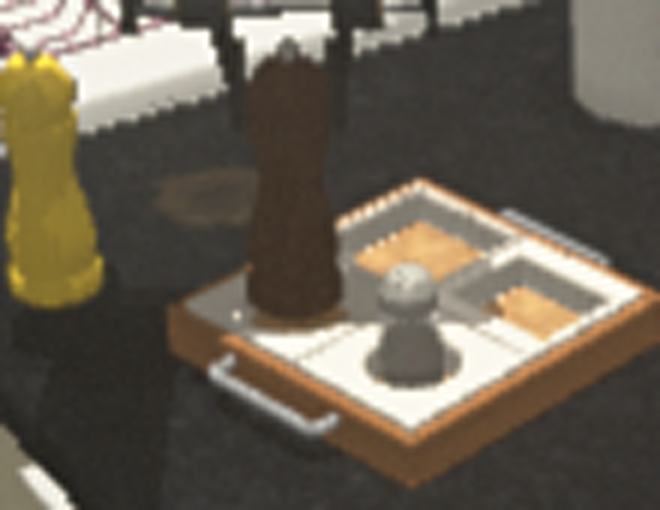

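Emit:
servo_tool(deltas=[{"slide": [-0.2,-0.03,0.4],"spin": 0},{"slide": [-0.08,-0.02,0.4],"spin": 0},{"slide": [-0.04,0,0.25],"spin": 0}])

```text
time_s: 19.8
tcp_pos: [0.4581, 0.3418, 0.1335]
ee_rot: [[-0.501, -0.865, -0.035], [-0.864, 0.502, -0.036], [0.049, 0.012, -0.999]]
wrist_force: [-0.1, -0.7, -1.4]
gripper_width: 0.537
```

```bash
python3 plan.py ".456,.338,.132" 26|uniq -c; python3 -c "
from h import *
for n in('side',):
  c=cap(n,n[0]+'16')
  p=proj(c,[.4537,.338,.036]); print(p)
  im=cv2.imread(f'pics/{n[0]}16.png'); x,y=p.astype(int); cv2.imwrite(f'pics/{n[0]}16z.png',cv2.resize(im[y-50:y+35,x-50:x+60],None,fx=6,fy=6,interpolation=cv2.INTER_CUBIC))
"
```

```text
1 t 19.8 tcp [0.4581 0.3418 0.1335] psi 149.9 w 0.537 F [-0.1 -0.7 -1.4] j6 -83.0 tilt [-0.035 -0.036 -0.999]
      1 1 rows
      1 --
      1 ([0.17, -0.0, 0.07], -0.0)
[211.16594561 175.58319892]
```

View pics/s16z.png

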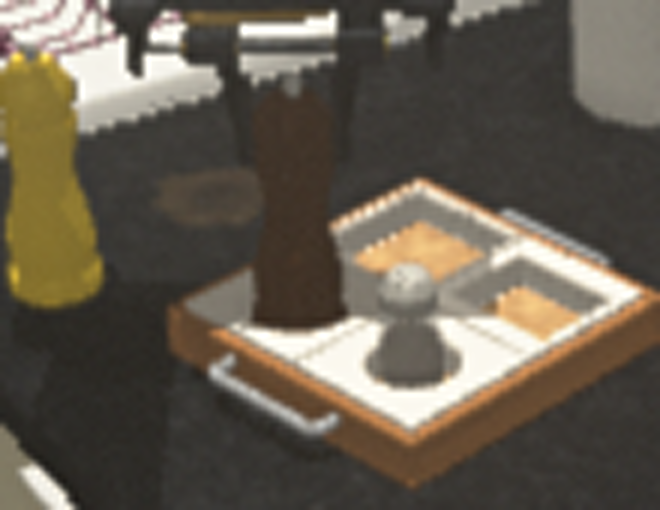

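The foot is in the recess. Lower the last millimetres.

Emit:
servo_tool(deltas=[{"slide": [0.1,0,0.08],"spin": 0},{"slide": [0,0,0.08],"spin": 0}])

```text
time_s: 20.05
tcp_pos: [0.4581, 0.3413, 0.1323]
ee_rot: [[-0.499, -0.866, -0.031], [-0.865, 0.5, -0.034], [0.045, 0.01, -0.999]]
wrist_force: [-3.2, 1.2, 8.0]
gripper_width: 0.539
```

Emit:
servo_tool(deltas=[{"slide": [0,0,0.02],"spin": 0},{"slide": [0,0,0],"spin": 0},{"slide": [0,0,0],"spin": 0},{"slide": [0,0,0],"spin": 0}], gripper=0)

```text
time_s: 20.45
tcp_pos: [0.4589, 0.3419, 0.1338]
ee_rot: [[-0.498, -0.866, -0.028], [-0.866, 0.499, -0.031], [0.041, 0.009, -0.999]]
wrist_force: [0.5, 0.0, 1.2]
gripper_width: 0.813
```

Emit:
servo_tool(deltas=[{"slide": [0,0,-0.5],"spin": 0},{"slide": [0,0,-0.9],"spin": 0},{"slide": [0,0,-0.9],"spin": 0},{"slide": [0,0,-0.9],"spin": 0}])

```text
time_s: 20.85
tcp_pos: [0.4602, 0.3426, 0.2149]
ee_rot: [[-0.499, -0.866, -0.033], [-0.865, 0.5, -0.038], [0.049, 0.01, -0.999]]
wrist_force: [-0.1, 0.5, 0.5]
gripper_width: 0.993
```

```bash
python3 plan.py ".45,.05,.24;.44,-.1,.24" 26|uniq -c; python3 -c "
from h import *
print(sense()['joints'])
for n in('side','wrist'):
  c=cap(n,n[0]+'17')
  p=proj(c,[.4537,.338,.036]); print(p)
  if n=='wrist': break
  im=cv2.imread(f'pics/{n[0]}17.png'); x,y=p.astype(int); cv2.imwrite(f'pics/{n[0]}17z.png',cv2.resize(im[y-50:y+35,x-50:x+60],None,fx=6,fy=6,interpolation=cv2.INTER_CUBIC))
"
```

```text
1 t 20.85 tcp [0.4602 0.3426 0.2149] psi 150.0 w 0.993 F [-0.1  0.5  0.5] j6 -83.0 tilt [-0.033 -0.038 -0.999]
      1 18 rows
      1 --
     10 ([0.87, -0.46, -0.05], -0.0)
      1 --
      2 ([0.87, -0.46, -0.05], -0.0)
      6 ([0.9, -0.44, 0.04], -0.0)
[ 52.73478074  18.84478471  -5.48380229  -0.20422376 -68.5293349
 -82.62016608]
[211.16594561 175.58319892]
[281.39535907 181.91236284]
```

View pics/s17z.png

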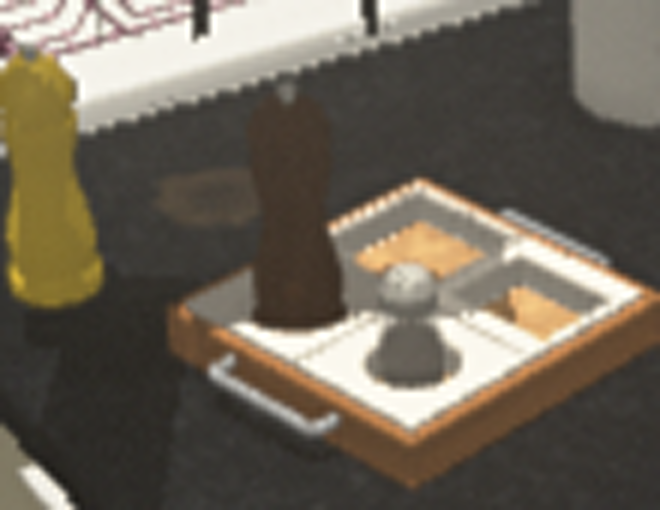

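View pics/w17.png

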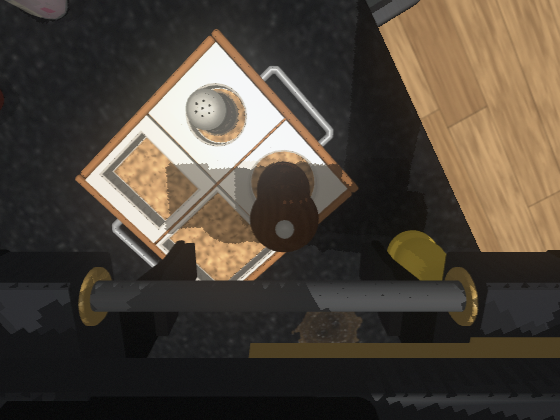

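```bash
python3 -c "
from h import *
t=load('top0')
for u,v in((347.7,263.9),(350.5,270.2),(368.6,269.5)): print(onz(t,u,v,.0))
c=load('w3'); f=c['frame']
cv2.imwrite('pics/w3z.png',cv2.resize(cv2.cvtColor(f,4)[150:300,240:390],None,fx=4,fy=4,interpolation=cv2.INTER_CUBIC))
c=load('w1'); f=c['frame']
cv2.imwrite('pics/w1z.png',cv2.resize(cv2.cvtColor(f,4)[0:100,220:350],None,fx=5,fy=5,interpolation=cv2.INTER_CUBIC))
"
```

```text
[ 0.39826163 -0.17545315  0.        ]
[ 0.38064699 -0.18508939  0.        ]
[ 0.38880285 -0.2379604   0.        ]
```

View pics/w3z.png

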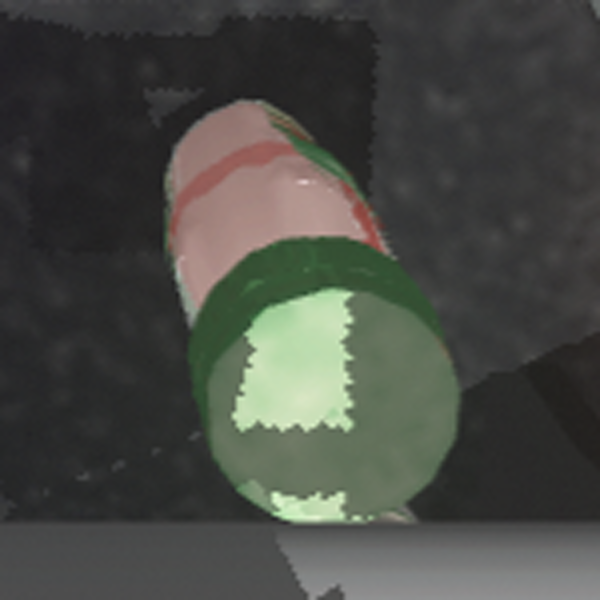

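View pics/w1z.png

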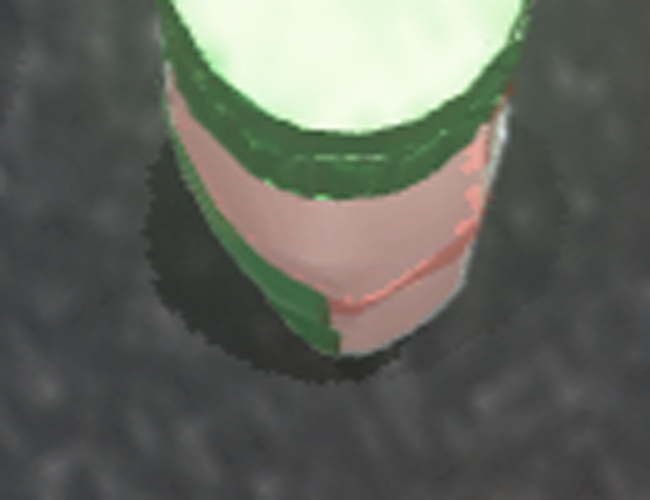

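Emit:
servo_tool(deltas=[{"slide": [0.9,-0.46,-0.2],"spin": 0},{"slide": [0.9,-0.46,-0.2],"spin": 0},{"slide": [0.9,-0.46,-0.1],"spin": 0},{"slide": [0.9,-0.46,0],"spin": 0},{"slide": [0.9,-0.46,0],"spin": 0},{"slide": [0.9,-0.46,0],"spin": 0},{"slide": [0.9,-0.46,0],"spin": 0},{"slide": [0.9,-0.46,0],"spin": 0},{"slide": [0.9,-0.46,0],"spin": 0},{"slide": [0.9,-0.46,0],"spin": 0}])

```text
time_s: 21.95
tcp_pos: [0.4458, 0.078, 0.2401]
ee_rot: [[-0.498, -0.867, -0.028], [-0.866, 0.498, -0.032], [0.042, 0.008, -0.999]]
wrist_force: [-0.2, -0.4, 0.2]
gripper_width: 1.001
```

```bash
python3 plan.py ".44,-.1,.24" 26|uniq -c
```

```text
1 t 21.95 tcp [0.4458 0.078  0.2401] psi 150.1 w 1.001 F [-0.2 -0.4  0.2] j6 -61.0 tilt [-0.028 -0.032 -0.999]
      1 7 rows
      1 --
      7 ([0.9, -0.48, 0.03], -0.0)
```

Emit:
servo_tool(deltas=[{"slide": [0.92,-0.48,0],"spin": 0},{"slide": [0.92,-0.48,0],"spin": 0},{"slide": [0.92,-0.48,0],"spin": 0},{"slide": [0.92,-0.48,0],"spin": 0},{"slide": [0.92,-0.48,0],"spin": 0},{"slide": [0.92,-0.48,0],"spin": 0},{"slide": [0.92,-0.48,0],"spin": 0},{"slide": [0,0,0],"spin": 0}])

```text
time_s: 22.75
tcp_pos: [0.4298, -0.1185, 0.2467]
ee_rot: [[-0.504, -0.863, -0.03], [-0.863, 0.505, -0.032], [0.043, 0.01, -0.999]]
wrist_force: [0.0, 0.2, 0.2]
gripper_width: 0.997
```

```bash
python3 plan.py ".397,-.201,.22" 26|uniq -c;python3 -c "
from h import *
c=cap('wrist','w18'); print(proj(c,[.397,-.201,.169]))
"
```

```text
1 t 22.75 tcp [ 0.4298 -0.1185  0.2467] psi 149.7 w 0.997 F [0.  0.2 0.2] j6 -38.0 tilt [-0.03  -0.032 -0.999]
      1 4 rows
      1 --
      4 ([0.87, -0.14, 0.3], -0.0)
[258.13768294  95.86350874]
```

View pics/w18.png

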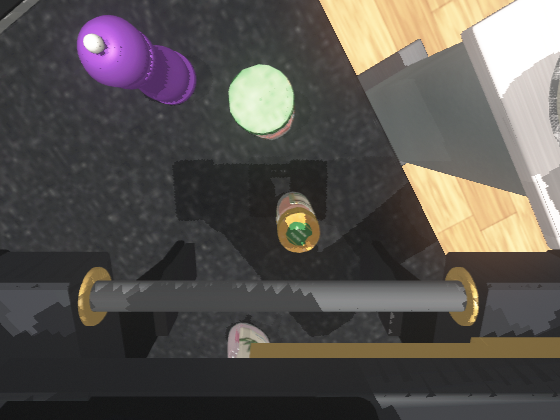

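```bash
python3 -c "
from h import *
c=load('w18'); f=cv2.cvtColor(c['frame'],cv2.COLOR_RGB2HSV); m=cv2.inRange(f[50:140,220:305],(40,40,120),(80,255,255)); q=max(cv2.findContours(m,0,1)[0],key=cv2.contourArea); (u,v),rr=cv2.minEnclosingCircle(q); print(u+220,v+50,rr,onz(c,u+220,v+50,.169))
"; python3 plan.py ".396,-.2,.22" 26|uniq -c
```

```text
260.1281280517578 98.96245574951172 35.10221481323242 [ 0.39686707 -0.19855776  0.169     ]
      1 t 22.8 tcp [ 0.4298 -0.1177  0.2467] psi 149.7 w 0.999 F [-0.6  0.8 -0.6] j6 -38.0 tilt [-0.03  -0.032 -0.999]
      1 4 rows
      1 --
      4 ([0.87, -0.13, 0.3], -0.0)
```

Emit:
servo_tool(deltas=[{"slide": [0.9,-0.13,0],"spin": 0},{"slide": [0.9,-0.13,0],"spin": 0},{"slide": [0.9,-0.13,0.2],"spin": 0},{"slide": [0.75,-0.13,0.3],"spin": 0},{"slide": [0,0,0.4],"spin": 0}])

```text
time_s: 23.3
tcp_pos: [0.3952, -0.2004, 0.2283]
ee_rot: [[-0.501, -0.865, -0.026], [-0.865, 0.501, -0.031], [0.04, 0.007, -0.999]]
wrist_force: [0.1, 0.5, 0.6]
gripper_width: 0.999
```

```bash
python3 plan.py ".397,-.1995,.133" 26|uniq -c
```

```text
1 t 23.3 tcp [ 0.3952 -0.2004  0.2283] psi 149.9 w 0.999 F [0.1 0.5 0.6] j6 -27.0 tilt [-0.026 -0.031 -0.999]
      1 4 rows
      1 --
      4 ([-0.05, -0.02, 0.95], -0.0)
```

Emit:
servo_tool(deltas=[{"slide": [-0.07,-0.02,0.8],"spin": 0},{"slide": [-0.05,-0.02,0.95],"spin": 0},{"slide": [-0.05,-0.02,0.95],"spin": 0},{"slide": [-0.03,-0.02,0.9],"spin": 0}])

```text
time_s: 23.7
tcp_pos: [0.3984, -0.1974, 0.1363]
ee_rot: [[-0.5, -0.866, -0.019], [-0.865, 0.5, -0.031], [0.037, 0.001, -0.999]]
wrist_force: [0.6, -0.4, -0.7]
gripper_width: 1.001
```

```bash
python3 plan.py ".397,-.1995,.133" 26|uniq -c; python3 -c "
from h import *
c=cap('wrist','w19')
im=cv2.imread('pics/w19.png')[150:400,130:430];cv2.imwrite('pics/w19z.png',cv2.resize(im,None,fx=2.5,fy=2.4))
s=sense(); R=s['ee_rot'];p=s['tcp_pos']
print(proj(c,p-R[:,2]*(.169-p[2])))
"
```

```text
1 t 23.7 tcp [ 0.3984 -0.1974  0.1363] psi 150.0 w 1.001 F [ 0.6 -0.4 -0.7] j6 -28.0 tilt [-0.019 -0.031 -0.999]
      1 1 rows
      1 --
      1 ([0.1, 0.01, 0.14], -0.0)
[284.70626483 289.04113269]
```

View pics/w19z.png

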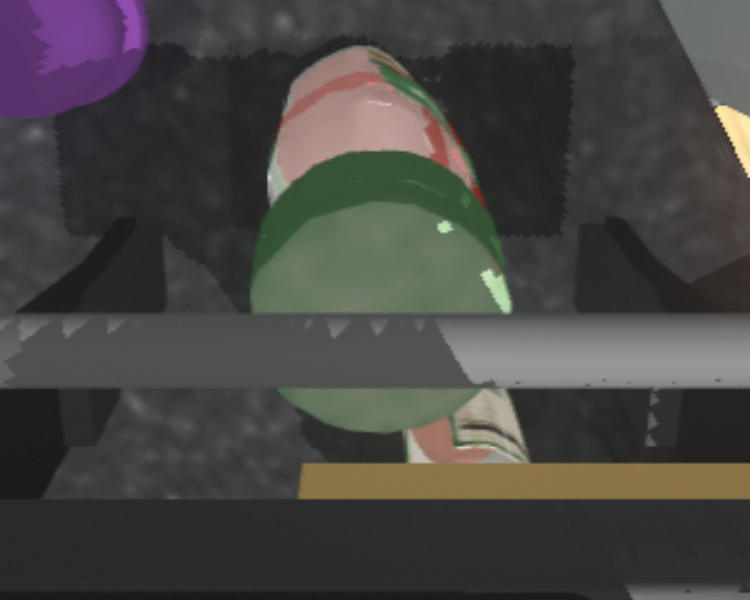

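Emit:
servo_tool(deltas=[{"slide": [0.1,0,0.12],"spin": 0}])

```text
time_s: 23.85
tcp_pos: [0.3943, -0.1983, 0.1294]
ee_rot: [[-0.499, -0.866, -0.028], [-0.866, 0.5, -0.029], [0.04, 0.01, -0.999]]
wrist_force: [0.3, -0.7, 0.2]
gripper_width: 0.999
```

Emit:
servo_tool(deltas=[{"slide": [0,0,0],"spin": 0},{"slide": [0,0,0],"spin": 0},{"slide": [0,0,0],"spin": 0},{"slide": [0,0,0],"spin": 0},{"slide": [0,0,0],"spin": 0},{"slide": [0,0,0],"spin": 0},{"slide": [0,0,0],"spin": 0},{"slide": [0,0,0],"spin": 0}], gripper=255)

```text
time_s: 24.65
tcp_pos: [0.3964, -0.1979, 0.1326]
ee_rot: [[-0.499, -0.867, -0.022], [-0.866, 0.499, -0.03], [0.037, 0.004, -0.999]]
wrist_force: [1.3, -0.4, -1.5]
gripper_width: 0.549
```

Emit:
servo_tool(deltas=[{"slide": [0,0,-0.3],"spin": 0},{"slide": [0,0,-0.8],"spin": 0}])

```text
time_s: 24.85
tcp_pos: [0.3942, -0.1966, 0.1582]
ee_rot: [[-0.499, -0.866, -0.03], [-0.866, 0.5, -0.028], [0.04, 0.012, -0.999]]
wrist_force: [-0.6, 0.0, -2.0]
gripper_width: 0.55
```

Emit:
servo_tool(deltas=[{"slide": [0,0,-1],"spin": 0},{"slide": [0,0,-1],"spin": 0},{"slide": [0,0,-1],"spin": 0},{"slide": [0,0,-1],"spin": 0},{"slide": [0,0,-1],"spin": 0},{"slide": [0,0,-1],"spin": 0},{"slide": [0,0,-1],"spin": 0}])

```text
time_s: 25.55
tcp_pos: [0.3958, -0.1906, 0.3395]
ee_rot: [[-0.5, -0.865, -0.038], [-0.865, 0.501, -0.025], [0.041, 0.02, -0.999]]
wrist_force: [-0.3, -0.2, -2.2]
gripper_width: 0.547
```

```bash
python3 plan.py ".47,.05,.32;.5723,.2639,.3,154" 26|uniq -c; python3 -c "
from h import *
for n in('side',):
  c=cap(n,n[0]+'20')
  p=proj(c,[.395,-.197,.2]); print(p)
  im=cv2.imread(f'pics/{n[0]}20.png'); x,y=p.astype(int); cv2.imwrite(f'pics/{n[0]}20z.png',cv2.resize(im[y-60:y+80,x-70:x+70],None,fx=4,fy=4,interpolation=cv2.INTER_CUBIC))
"
```

```text
1 t 25.55 tcp [ 0.3958 -0.1906  0.3395] psi 149.9 w 0.547 F [-0.3 -0.2 -2.2] j6 -27.0 tilt [-0.038 -0.025 -0.999]
      1 20 rows
      1 --
     10 ([-0.98, 0.22, 0.04], -0.0)
      1 --
      2 ([-0.95, 0.07, 0.04], np.float64(-0.05))
      1 ([-0.95, 0.06, 0.04], np.float64(-0.05))
      2 ([-0.95, 0.05, 0.04], np.float64(-0.05))
      1 ([-0.95, 0.04, 0.04], np.float64(-0.05))
      2 ([-0.95, 0.03, 0.04], np.float64(-0.05))
      1 ([-0.95, 0.02, 0.04], np.float64(-0.05))
      1 ([-0.95, 0.01, 0.04], np.float64(-0.05))
[286.93468277 219.81354028]
```

View pics/s20z.png

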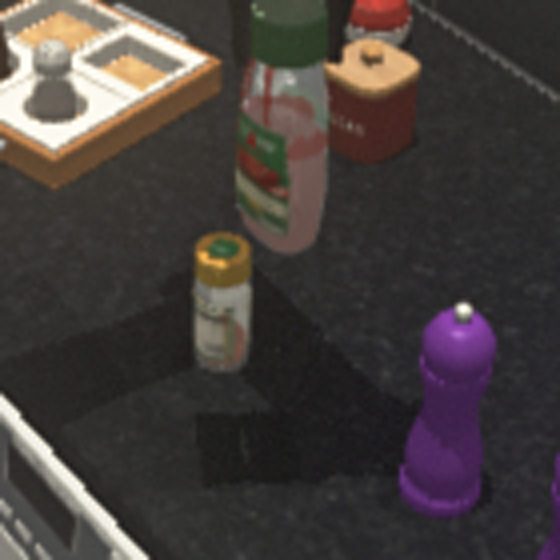

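Sauce bottle is held; spice jar undisturbed. Carry to the oblong recess.

Emit:
servo_tool(deltas=[{"slide": [-1,0.2,0],"spin": 0},{"slide": [-1,0.2,0],"spin": 0},{"slide": [-1,0.2,0],"spin": 0},{"slide": [-1,0.2,0],"spin": 0},{"slide": [-1,0.2,0],"spin": 0},{"slide": [-1,0.2,0],"spin": 0},{"slide": [-1,0.2,0],"spin": 0},{"slide": [-1,0.2,0],"spin": 0},{"slide": [-1,0.2,0],"spin": 0},{"slide": [-1,0.2,0],"spin": 0}])

```text
time_s: 26.6
tcp_pos: [0.4788, 0.0566, 0.3359]
ee_rot: [[-0.506, -0.862, -0.03], [-0.862, 0.506, -0.027], [0.038, 0.012, -0.999]]
wrist_force: [0.4, -0.1, -1.9]
gripper_width: 0.55
```

```bash
python3 plan.py ".5723,.2639,.29,154" 26|uniq -c
```

```text
1 t 26.6 tcp [0.4788 0.0566 0.3359] psi 149.6 w 0.55 F [ 0.4 -0.1 -1.9] j6 -57.0 tilt [-0.03  -0.027 -0.999]
      1 9 rows
      1 --
      1 ([-1.01, 0.11, 0.17], np.float64(-0.06))
      1 ([-1.01, 0.1, 0.17], np.float64(-0.06))
      1 ([-1.01, 0.09, 0.17], np.float64(-0.06))
      1 ([-1.01, 0.08, 0.17], np.float64(-0.06))
      1 ([-1.02, 0.07, 0.17], np.float64(-0.06))
      1 ([-1.02, 0.06, 0.17], np.float64(-0.06))
      1 ([-1.02, 0.05, 0.17], np.float64(-0.06))
      2 ([-1.02, 0.04, 0.17], np.float64(-0.06))
```

Emit:
servo_tool(deltas=[{"slide": [-1,0.1,0.1],"spin": -0.06},{"slide": [-1,0.1,0.1],"spin": -0.06},{"slide": [-1,0.1,0.1],"spin": -0.06},{"slide": [-1,0.08,0.1],"spin": -0.06},{"slide": [-1,0.07,0.1],"spin": -0.06},{"slide": [-1,0.06,0.1],"spin": -0.06},{"slide": [-1,0.05,0.15],"spin": -0.06},{"slide": [-1,0.04,0.15],"spin": -0.06},{"slide": [0,0,0.2],"spin": 0}])

```text
time_s: 27.5
tcp_pos: [0.5606, 0.2484, 0.2953]
ee_rot: [[-0.441, -0.897, -0.038], [-0.896, 0.442, -0.029], [0.042, 0.021, -0.999]]
wrist_force: [-0.0, -0.9, -2.4]
gripper_width: 0.548
```

```bash
python3 plan.py ".5723,.2639,.23,154" 26|uniq -c
```

```text
1 t 27.5 tcp [0.5606 0.2484 0.2953] psi 153.7 w 0.548 F [-0.  -0.9 -2.4] j6 -65.0 tilt [-0.038 -0.029 -0.999]
      1 3 rows
      1 --
      3 ([-0.29, -0.07, 0.86], np.float64(-0.01))
```

Emit:
servo_tool(deltas=[{"slide": [-0.5,-0.12,0.3],"spin": 0},{"slide": [-0.35,-0.1,0.8],"spin": 0},{"slide": [-0.1,-0.05,0.8],"spin": 0}])

```text
time_s: 27.8
tcp_pos: [0.5769, 0.2667, 0.2462]
ee_rot: [[-0.442, -0.897, -0.035], [-0.896, 0.442, -0.027], [0.039, 0.02, -0.999]]
wrist_force: [0.4, -0.4, -2.1]
gripper_width: 0.548
```

```bash
python3 plan.py ".5745,.265,.19,154" 26|uniq -c;  python3 -c "
from h import *
for n in('side','top'):
  c=cap(n,n[0]+'21')
  p=proj(c,[.5723,.2639,.08]); print(p)
  im=cv2.imread(f'pics/{n[0]}21.png'); x,y=p.astype(int); cv2.imwrite(f'pics/{n[0]}21z.png',cv2.resize(im[y-60:y+60,x-70:x+70],None,fx=5,fy=5,interpolation=cv2.INTER_CUBIC))
"
```

```text
1 t 27.8 tcp [0.5769 0.2667 0.2462] psi 153.7 w 0.548 F [ 0.4 -0.4 -2.1] j6 -66.0 tilt [-0.035 -0.027 -0.999]
      1 3 rows
      1 --
      3 ([0.0, 0.0, 0.75], np.float64(-0.01))
[249.43888547 164.45222918]
[205.88218451 183.84351322]
```

View pics/s21z.png

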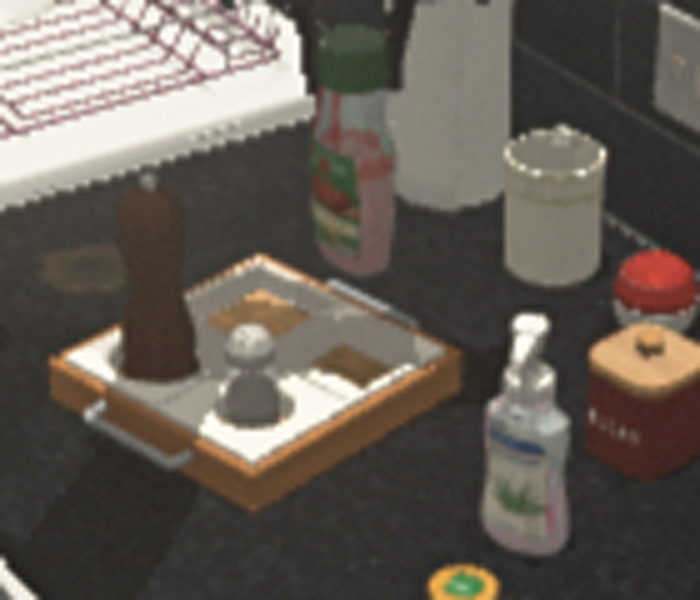

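```bash
python3 -c "
from h import *
c=load('s21'); print(proj(c,[.575,.267,.1136]),onz(c,249,155,.1136))"
```

```text
[249.41201514 155.74364823] [0.57665289 0.27228086 0.1136    ]
```

Emit:
servo_tool(deltas=[{"slide": [0,0,0.7],"spin": 0},{"slide": [0,0,0.8],"spin": 0},{"slide": [0,0,0.5],"spin": 0}])

```text
time_s: 28.2
tcp_pos: [0.5754, 0.2638, 0.1966]
ee_rot: [[-0.443, -0.896, -0.035], [-0.896, 0.443, -0.028], [0.04, 0.019, -0.999]]
wrist_force: [-0.6, 0.2, -2.8]
gripper_width: 0.549
```

```bash
python3 plan.py ".5745,.265,.147,154" 26|uniq -c;  python3 -c "
from h import *
for n in('side',):
  c=cap(n,n[0]+'22')
  p=proj(c,[.5723,.2639,.08]); print(p)
  im=cv2.imread(f'pics/{n[0]}22.png'); x,y=p.astype(int); cv2.imwrite(f'pics/{n[0]}22z.png',cv2.resize(im[y-40:y+50,x-60:x+50],None,fx=6,fy=6,interpolation=cv2.INTER_CUBIC))
"
```

```text
1 t 28.2 tcp [0.5754 0.2638 0.1966] psi 153.7 w 0.549 F [-0.6  0.2 -2.8] j6 -66.0 tilt [-0.035 -0.028 -0.999]
      1 2 rows
      1 --
      2 ([-0.05, 0.01, 0.99], np.float64(-0.02))
[249.43888547 164.45222918]
```

View pics/s22z.png

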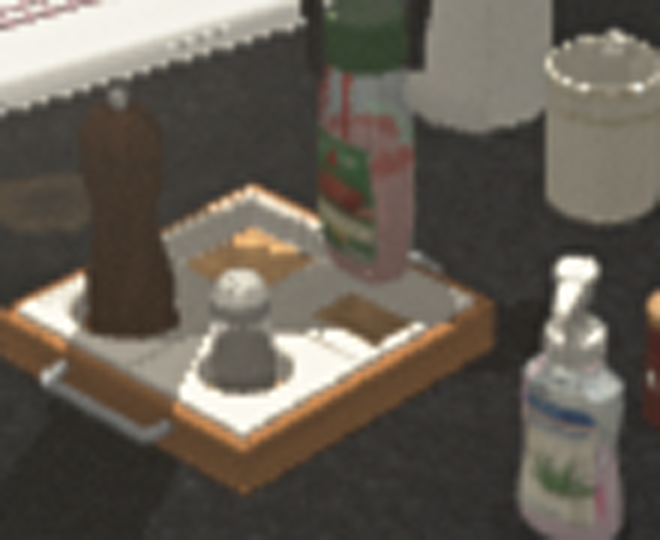

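Emit:
servo_tool(deltas=[{"slide": [-0.04,0,0.5],"spin": 0},{"slide": [-0.04,0,0.5],"spin": 0}])

```text
time_s: 28.45
tcp_pos: [0.5761, 0.265, 0.1712]
ee_rot: [[-0.443, -0.896, -0.033], [-0.896, 0.444, -0.027], [0.039, 0.018, -0.999]]
wrist_force: [-0.3, -0.6, -3.3]
gripper_width: 0.546
```

```bash
python3 plan.py ".5745,.265,.145,154" 26|uniq -c;  python3 -c "
from h import *
for n in('side',):
  c=cap(n,n[0]+'23')
  p=proj(c,[.5723,.2639,.08]); print(p)
  im=cv2.imread(f'pics/{n[0]}23.png'); x,y=p.astype(int); cv2.imwrite(f'pics/{n[0]}23z.png',cv2.resize(im[y-40:y+50,x-60:x+50],None,fx=6,fy=6,interpolation=cv2.INTER_CUBIC))
"
```

```text
1 t 28.45 tcp [0.5761 0.265  0.1712] psi 153.6 w 0.546 F [-0.3 -0.6 -3.3] j6 -66.0 tilt [-0.033 -0.027 -0.999]
      1 2 rows
      1 --
      2 ([-0.01, 0.02, 0.52], np.float64(-0.02))
[249.43888547 164.45222918]
```

View pics/s23z.png

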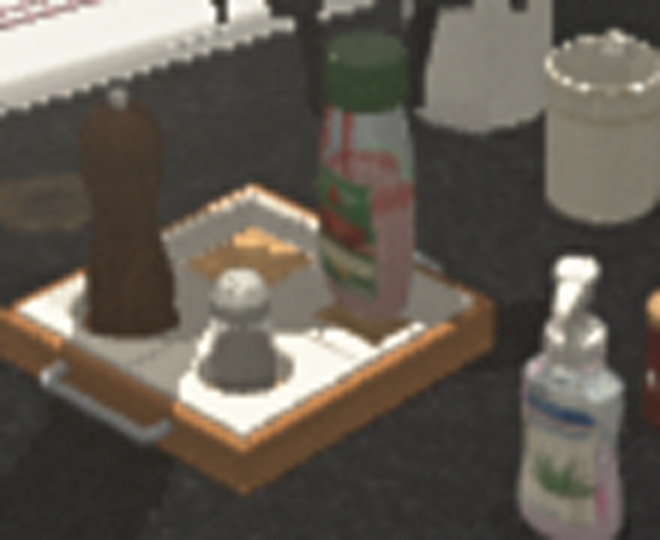

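Descending centred over the recess. Continue.

Emit:
servo_tool(deltas=[{"slide": [0,0,0.4],"spin": 0},{"slide": [0,0,0.3],"spin": 0},{"slide": [0,0,0.1],"spin": 0}])

```text
time_s: 28.8
tcp_pos: [0.5748, 0.2642, 0.1477]
ee_rot: [[-0.443, -0.896, -0.035], [-0.896, 0.444, -0.028], [0.041, 0.019, -0.999]]
wrist_force: [0.2, -1.5, -2.1]
gripper_width: 0.55
```

Emit:
servo_tool(deltas=[{"slide": [0,0,0.1],"spin": 0},{"slide": [0,0,0.06],"spin": 0}])

```text
time_s: 29.0
tcp_pos: [0.5753, 0.2646, 0.1449]
ee_rot: [[-0.442, -0.896, -0.033], [-0.896, 0.443, -0.028], [0.039, 0.018, -0.999]]
wrist_force: [-2.4, 0.3, 7.6]
gripper_width: 0.546
```

```bash
python3 -c "
from h import *
print(sense()['wrist_force'],sense()['moment'])
for n in('side',):
  c=cap(n,n[0]+'24')
  p=proj(c,[.5723,.2639,.08]); print(p)
  im=cv2.imread(f'pics/{n[0]}24.png'); x,y=p.astype(int); cv2.imwrite(f'pics/{n[0]}24z.png',cv2.resize(im[y-40:y+50,x-60:x+50],None,fx=6,fy=6,interpolation=cv2.INTER_CUBIC))
"
```

```text
[-2.40668421  0.33785433  7.63521736] [ 0.55741932  0.99679363 -0.06031565]
[249.43888547 164.45222918]
```

View pics/s24z.png

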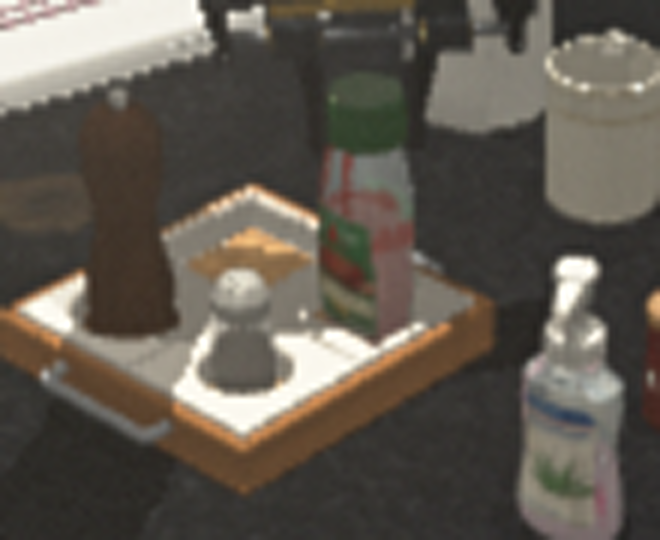

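Contact at the expected height (0.1449 ≈ 0.1326 + 0.012), foot within the recess. Release and rise.

Emit:
servo_tool(deltas=[{"slide": [0,0,0.02],"spin": 0},{"slide": [0,0,0],"spin": 0},{"slide": [0,0,0],"spin": 0},{"slide": [0,0,0],"spin": 0},{"slide": [0,0,0],"spin": 0}], gripper=0)

```text
time_s: 29.55
tcp_pos: [0.5766, 0.2651, 0.1462]
ee_rot: [[-0.442, -0.896, -0.029], [-0.896, 0.443, -0.025], [0.035, 0.015, -0.999]]
wrist_force: [-0.7, 0.8, 0.2]
gripper_width: 0.914
```

Emit:
servo_tool(deltas=[{"slide": [0,0,-0.5],"spin": 0},{"slide": [0,0,-0.9],"spin": 0},{"slide": [0,0,-0.9],"spin": 0},{"slide": [0,0,-0.9],"spin": 0},{"slide": [0,0,-0.9],"spin": 0}])

```text
time_s: 30.05
tcp_pos: [0.5786, 0.2666, 0.2513]
ee_rot: [[-0.442, -0.896, -0.034], [-0.896, 0.443, -0.03], [0.042, 0.017, -0.999]]
wrist_force: [0.2, -0.2, -1.1]
gripper_width: 1.0
```

```bash
python3 plan.py ".67,.09,.25,141.5" 26|uniq -c;  python3 -c "
from h import *
print(sense()['joints'])
for n in('side','wrist'):
  c=cap(n,n[0]+'25')
  p=proj(c,[.5723,.2639,.08]); print(p)
  if n=='wrist':break
  im=cv2.imread(f'pics/{n[0]}25.png'); x,y=p.astype(int); cv2.imwrite(f'pics/{n[0]}25z.png',cv2.resize(im[y-40:y+50,x-60:x+50],None,fx=6,fy=6,interpolation=cv2.INTER_CUBIC))
"
```

```text
1 t 30.05 tcp [0.5786 0.2666 0.2513] psi 153.7 w 1.0 F [ 0.2 -0.2 -1.1] j6 -66.0 tilt [-0.034 -0.03  -0.999]
      1 8 rows
      1 --
      1 ([0.59, -0.8, 0.02], np.float64(0.19))
      1 ([0.57, -0.82, 0.02], np.float64(0.19))
      1 ([0.55, -0.83, 0.02], np.float64(0.19))
      1 ([0.52, -0.85, 0.02], np.float64(0.19))
      1 ([0.5, -0.86, 0.02], np.float64(0.19))
      1 ([0.48, -0.87, 0.02], np.float64(0.19))
      1 ([0.45, -0.88, 0.02], np.float64(0.19))
      1 ([0.43, -0.9, 0.02], np.float64(0.19))
[ 39.30962885  23.62335309   6.96641372   0.08797544 -75.95580668
 -65.62331047]
[249.43888547 164.45222918]
[282.24885769 184.83147192]
```

View pics/s25z.png

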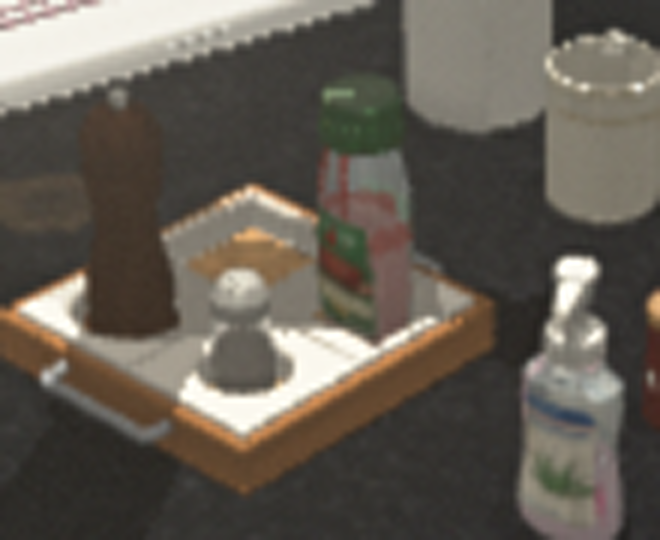

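View pics/w25.png

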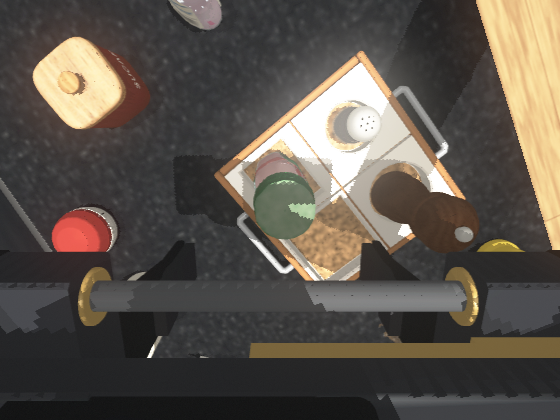

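```bash
python3 -c "
from h import *
c=load('w25'); print(onz(c,70,82,.1))
f=cv2.cvtColor(c['frame'],cv2.COLOR_RGB2HSV); m=cv2.inRange(f[20:150,20:160],(8,40,150),(28,200,255)); q=max(cv2.findContours(m,0,1)[0],key=cv2.contourArea)
P=np.array([onz(c,u+20,v+20,.083)[:2] for u,v in q[:,0]],np.float32)*1000; print(cv2.minAreaRect(P))
"
```

```text
[0.70064914 0.09149056 0.1       ]
((702.651611328125, 90.16036987304688), (71.14202117919922, 70.43433380126953), 9.06562614440918)
```

Emit:
servo_tool(deltas=[{"slide": [0.6,-0.8,0],"spin": 0.19},{"slide": [0.57,-0.82,0],"spin": 0.19},{"slide": [0.55,-0.83,0],"spin": 0.19},{"slide": [0.52,-0.85,0],"spin": 0.19},{"slide": [0.5,-0.86,0],"spin": 0.19}])

```text
time_s: 30.65
tcp_pos: [0.638, 0.1566, 0.258]
ee_rot: [[-0.556, -0.831, -0.025], [-0.831, 0.556, -0.024], [0.033, 0.008, -0.999]]
wrist_force: [0.9, 0.2, -0.7]
gripper_width: 1.001
```

```bash
python3 plan.py ".703,.086,.2,141.5" 26|uniq -c; python3 -c "
from h import *
c=cap('wrist','w26'); print(proj(c,[.703,.086,.1]))"
```

```text
1 t 30.65 tcp [0.638  0.1566 0.258 ] psi 146.2 w 1.001 F [ 0.9  0.2 -0.7] j6 -62.0 tilt [-0.025 -0.024 -0.999]
      1 5 rows
      1 --
      1 ([0.16, -0.75, 0.46], np.float64(0.12))
      1 ([0.15, -0.75, 0.46], np.float64(0.12))
      1 ([0.14, -0.75, 0.46], np.float64(0.12))
      1 ([0.13, -0.76, 0.46], np.float64(0.12))
      1 ([0.11, -0.76, 0.46], np.float64(0.12))
[180.42642764 172.24153406]
```

View pics/w26.png

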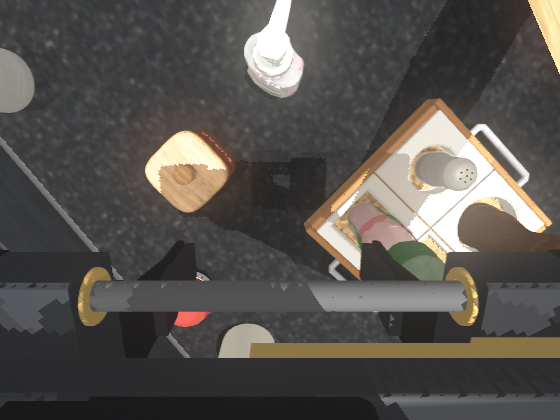

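```bash
python3 -c "
from h import *
c=load('w26'); print(onz(c,184,174,.098))
f=cv2.cvtColor(c['frame'],cv2.COLOR_RGB2HSV); m=cv2.inRange(f[120:220,140:240],(8,40,120),(28,220,255)); q=max(cv2.findContours(m,0,1)[0],key=cv2.contourArea)
P=np.array([onz(c,u+140,v+120,.083)[:2] for u,v in q[:,0]],np.float32)*1000; print(cv2.minAreaRect(P))
";  python3 plan.py ".702,.088,.2,142.5" 26|uniq -c
```

```text
[0.70181383 0.0892231  0.098     ]
((702.7310180664062, 88.62091064453125), (72.81255340576172, 70.5165786743164), 8.520918846130371)
      1 t 30.7 tcp [0.6393 0.1533 0.2579] psi 146.0 w 1.0 F [ 1.  -0.8  1.5] j6 -62.0 tilt [-0.025 -0.025 -0.999]
      1 5 rows
      1 --
      1 ([0.14, -0.71, 0.46], np.float64(0.09))
      1 ([0.13, -0.71, 0.46], np.float64(0.09))
      1 ([0.12, -0.71, 0.46], np.float64(0.09))
      1 ([0.11, -0.72, 0.46], np.float64(0.09))
      1 ([0.1, -0.72, 0.46], np.float64(0.09))
```

Emit:
servo_tool(deltas=[{"slide": [0.13,-0.71,0.2],"spin": 0.08},{"slide": [0.13,-0.72,0.2],"spin": 0.08},{"slide": [0.12,-0.72,0.3],"spin": 0.08},{"slide": [0.11,-0.72,0.3],"spin": 0.08},{"slide": [0.1,-0.72,0.3],"spin": 0},{"slide": [0,0,0],"spin": 0}], gripper=120)

```text
time_s: 31.3
tcp_pos: [0.7071, 0.0829, 0.2218]
ee_rot: [[-0.599, -0.8, -0.027], [-0.8, 0.6, -0.025], [0.036, 0.007, -0.999]]
wrist_force: [-0.7, 0.2, -0.4]
gripper_width: 0.569
```

```bash
python3 plan.py ".7025,.0885,.13,143.5" 26|uniq -c; python3 -c "
from h import *
c=cap('wrist','w27'); print(proj(c,[.7025,.0885,.1]))
cv2.imwrite('pics/w27z.png',cv2.imread('pics/w27.png')[100:400,100:480])"
```

```text
1 t 31.3 tcp [0.7071 0.0829 0.2218] psi 143.1 w 0.569 F [-0.7  0.2 -0.4] j6 -57.0 tilt [-0.027 -0.025 -0.999]
      1 4 rows
      1 --
      4 ([-0.05, 0.06, 0.92], np.float64(-0.01))
[285.29456423 205.77671904]
```

View pics/w27.png

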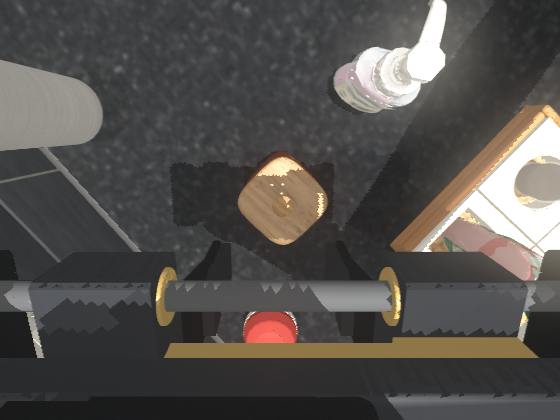

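Emit:
servo_tool(deltas=[{"slide": [-0.07,0.08,0.8],"spin": 0},{"slide": [-0.05,0.06,0.9],"spin": 0},{"slide": [-0.04,0.06,0.9],"spin": 0},{"slide": [-0.04,0.04,0.7],"spin": 0}])

```text
time_s: 31.75
tcp_pos: [0.7058, 0.0904, 0.142]
ee_rot: [[-0.598, -0.802, -0.017], [-0.801, 0.598, -0.022], [0.028, 0.0, -1.0]]
wrist_force: [0.3, 0.5, -0.2]
gripper_width: 0.53
```

```bash
python3 plan.py ".7025,.0885,.0875,143.5" 26|uniq -c; python3 -c "
from h import *
c=cap('wrist','w28'); print(proj(c,[.7025,.0885,.1]))
s=sense(); R=s['ee_rot'];p=s['tcp_pos']; print(proj(c,p+R[:,2]*(p[2]-.1)))
cv2.imwrite('pics/w28z.png',cv2.resize(cv2.imread('pics/w28.png')[150:350,150:400],None,fx=3,fy=3))"
```

```text
1 t 31.75 tcp [0.7058 0.0904 0.142 ] psi 143.3 w 0.53 F [ 0.3  0.5 -0.2] j6 -58.0 tilt [-0.017 -0.022 -1.   ]
      1 3 rows
      1 --
      3 ([0.03, 0.02, 0.73], np.float64(-0.01))
[280.74258527 227.00248631]
[280.90011398 228.91126271]
```

View pics/w28z.png

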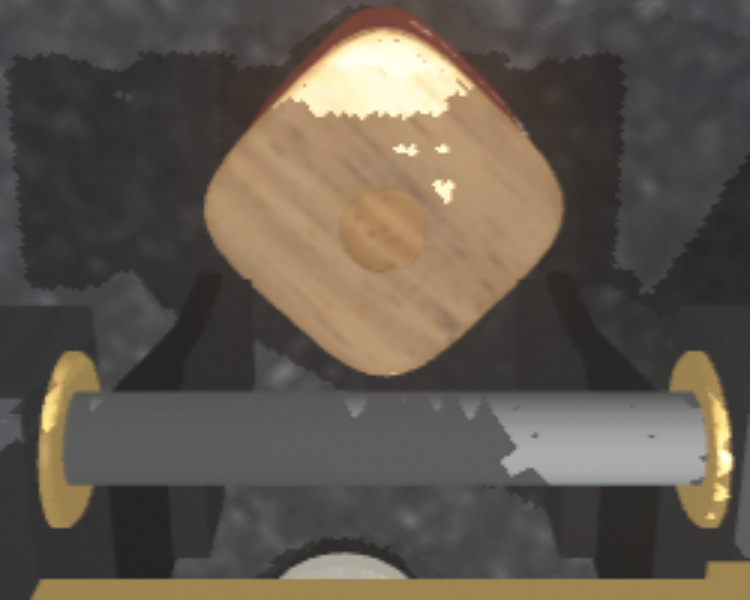

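Emit:
servo_tool(deltas=[{"slide": [0.04,0,0.8],"spin": 0},{"slide": [0.03,0,0.7],"spin": 0},{"slide": [0.02,0,0.3],"spin": 0}])

```text
time_s: 32.1
tcp_pos: [0.7028, 0.0892, 0.0949]
ee_rot: [[-0.596, -0.803, -0.019], [-0.803, 0.596, -0.023], [0.029, 0.002, -1.0]]
wrist_force: [0.0, -0.1, -0.3]
gripper_width: 0.528
```

```bash
python3 plan.py ".7025,.0885,.0875,143.5" 26|uniq -c; python3 -c "
from h import *
c=cap('wrist','w29'); print(proj(c,[.7025,.0885,.1]))
s=sense(); R=s['ee_rot'];p=s['tcp_pos']; print(proj(c,p+R[:,2]*(p[2]-.1)))
cv2.imwrite('pics/w29z.png',cv2.resize(cv2.imread('pics/w29.png')[150:350,150:400],None,fx=3,fy=3))"
```

```text
1 t 32.1 tcp [0.7028 0.0892 0.0949] psi 143.4 w 0.528 F [ 0.  -0.1 -0.3] j6 -58.0 tilt [-0.019 -0.023 -1.   ]
      1 1 rows
      1 --
      1 ([0.02, -0.01, 0.3], np.float64(-0.01))
[278.36489659 260.65355643]
[279.30191695 261.61177195]
```

View pics/w29z.png

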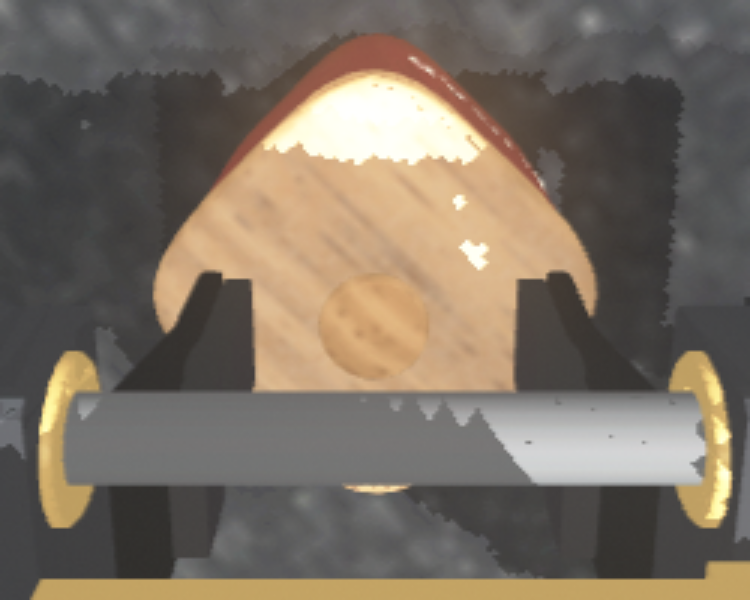

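Emit:
servo_tool(deltas=[{"slide": [0.05,-0.06,0.18],"spin": 0},{"slide": [0,0,0.08],"spin": 0}])

```text
time_s: 32.35
tcp_pos: [0.7037, 0.0875, 0.0891]
ee_rot: [[-0.595, -0.804, -0.017], [-0.803, 0.595, -0.022], [0.028, 0.001, -1.0]]
wrist_force: [-0.5, -0.7, 0.4]
gripper_width: 0.528
```

Emit:
servo_tool(deltas=[{"slide": [0,0,0.1],"spin": 0},{"slide": [0,0,0.03],"spin": 0},{"slide": [0,0,0.03],"spin": 0},{"slide": [0,0,0],"spin": 0},{"slide": [0,0,0],"spin": 0},{"slide": [0,0,0],"spin": 0},{"slide": [0,0,0],"spin": 0}], gripper=255)

```text
time_s: 33.05
tcp_pos: [0.7045, 0.0879, 0.0874]
ee_rot: [[-0.595, -0.804, -0.014], [-0.803, 0.595, -0.021], [0.025, -0.001, -1.0]]
wrist_force: [-0.8, 0.4, -0.5]
gripper_width: 0.193
```

```bash
python3 plan.py ".7025,.0885,.0875,143.5" 26|uniq -c; python3 -c "
from h import *
c=cap('wrist','w30')
cv2.imwrite('pics/w30z.png',cv2.resize(cv2.imread('pics/w30.png')[150:350,150:400],None,fx=3,fy=3))"
```

```text
1 t 33.05 tcp [0.7045 0.0879 0.0874] psi 143.5 w 0.193 F [-0.8  0.4 -0.5] j6 -58.0 tilt [-0.014 -0.021 -1.   ]
      1 1 rows
      1 --
      1 ([0.03, 0.08, -0.01], np.float64(-0.0))
```

View pics/w30z.png

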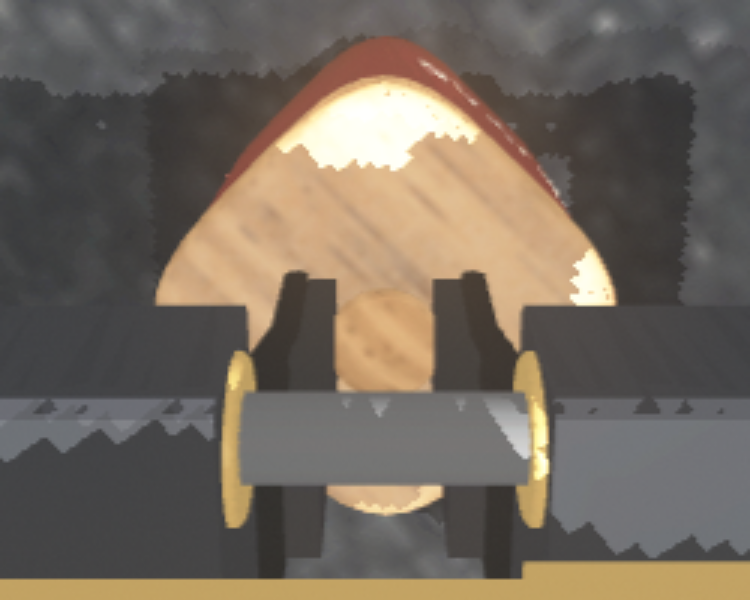

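Emit:
servo_tool(deltas=[{"slide": [0,0,0],"spin": 0},{"slide": [0,0,-0.3],"spin": 0},{"slide": [0,0,-0.6],"spin": 0},{"slide": [0,0,-0.6],"spin": 0}])

```text
time_s: 33.5
tcp_pos: [0.7024, 0.088, 0.1214]
ee_rot: [[-0.596, -0.803, -0.024], [-0.803, 0.596, -0.023], [0.032, 0.005, -0.999]]
wrist_force: [1.0, -0.1, -2.2]
gripper_width: 0.191
```

```bash
python3 -c "
from h import *
for n in('side',):
  c=cap(n,n[0]+'31')
  p=proj(c,[.703,.088,.05]); print(p)
  im=cv2.imread(f'pics/{n[0]}31.png'); x,y=p.astype(int); cv2.imwrite(f'pics/{n[0]}31z.png',cv2.resize(im[y-60:y+50,x-70:x+70],None,fx=5,fy=5,interpolation=cv2.INTER_CUBIC))
"; python3 plan.py ".7025,.0885,.3,143.5" 26|uniq -c; 
```

```text
[307.84416084 182.38883311]
      1 t 33.55 tcp [0.704  0.0883 0.1248] psi 143.5 w 0.192 F [ 0.8 -0.5  0.6] j6 -57.0 tilt [-0.018 -0.022 -1.   ]
      1 7 rows
      1 --
      7 ([0.03, 0.01, -1.0], np.float64(-0.0))
```

View pics/s31z.png

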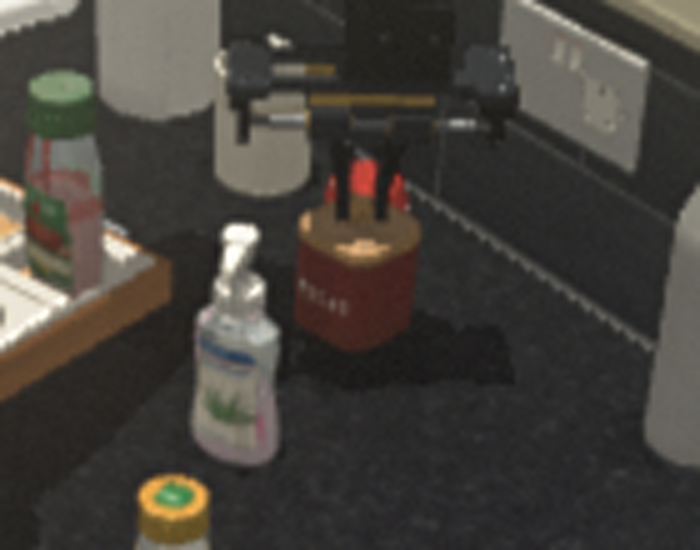

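Emit:
servo_tool(deltas=[{"slide": [0,0,-0.7],"spin": 0},{"slide": [0,0,-0.8],"spin": 0},{"slide": [0,0,-0.8],"spin": 0},{"slide": [0,0,-0.8],"spin": 0},{"slide": [0,0,-0.8],"spin": 0},{"slide": [0,0,-0.8],"spin": 0},{"slide": [0,0,-0.8],"spin": 0},{"slide": [0,0,-0.8],"spin": 0},{"slide": [0,0,-0.5],"spin": 0}])

```text
time_s: 34.45
tcp_pos: [0.705, 0.0912, 0.2942]
ee_rot: [[-0.597, -0.802, -0.03], [-0.801, 0.598, -0.023], [0.036, 0.011, -0.999]]
wrist_force: [-0.4, -0.2, -2.5]
gripper_width: 0.193
```

```bash
python3 plan.py ".6,.3,.29,147;.55,.3603,.29,148" 22|uniq -c; 
```

```text
1 t 34.45 tcp [0.705  0.0912 0.2942] psi 143.3 w 0.193 F [-0.4 -0.2 -2.5] j6 -57.0 tilt [-0.03  -0.023 -0.999]
      1 15 rows
      1 --
      1 ([-0.38, 0.76, 0.01], np.float64(-0.04))
      2 ([-0.39, 0.76, 0.01], np.float64(-0.04))
      1 ([-0.39, 0.75, 0.01], np.float64(-0.04))
      2 ([-0.4, 0.75, 0.01], np.float64(-0.04))
      1 ([-0.41, 0.75, 0.01], np.float64(-0.04))
      1 ([-0.41, 0.74, 0.01], np.float64(-0.04))
      2 ([-0.42, 0.74, 0.01], np.float64(-0.04))
      1 --
      1 ([-0.43, 0.74, 0.01], np.float64(-0.04))
      1 ([-0.23, 0.75, 0.0], np.float64(-0.03))
      2 ([-0.24, 0.75, 0.0], np.float64(-0.03))
      1 ([-0.24, 0.74, 0.0], np.float64(-0.03))
```

Emit:
servo_tool(deltas=[{"slide": [-0.3,0.6,0],"spin": -0.04},{"slide": [-0.39,0.76,0],"spin": -0.04},{"slide": [-0.39,0.76,0],"spin": -0.04},{"slide": [-0.39,0.76,0],"spin": -0.04},{"slide": [-0.4,0.75,0],"spin": -0.04},{"slide": [-0.4,0.75,0],"spin": -0.04},{"slide": [-0.4,0.75,0],"spin": -0.04},{"slide": [-0.41,0.75,0],"spin": -0.04},{"slide": [-0.41,0.75,0],"spin": -0.04},{"slide": [-0.42,0.74,0],"spin": -0.04}])

```text
time_s: 35.45
tcp_pos: [0.5967, 0.2913, 0.2826]
ee_rot: [[-0.545, -0.837, -0.047], [-0.837, 0.547, -0.027], [0.048, 0.025, -0.999]]
wrist_force: [-0.4, 1.4, -2.7]
gripper_width: 0.189
```

```bash
python3 plan.py ".55,.3603,.28,148" 22|uniq -c; 
```

```text
1 t 35.45 tcp [0.5967 0.2913 0.2826] psi 146.8 w 0.189 F [-0.4  1.4 -2.7] j6 -73.0 tilt [-0.047 -0.027 -0.999]
      1 4 rows
      1 --
      1 ([-0.32, 0.77, 0.03], np.float64(-0.04))
      1 ([-0.33, 0.77, 0.03], np.float64(-0.04))
      1 ([-0.33, 0.76, 0.03], np.float64(-0.04))
      1 ([-0.34, 0.76, 0.03], np.float64(-0.04))
```

Emit:
servo_tool(deltas=[{"slide": [-0.35,0.7,-0.15],"spin": -0.05},{"slide": [-0.35,0.7,-0.1],"spin": -0.05},{"slide": [-0.35,0.65,0],"spin": -0.05},{"slide": [-0.35,0.6,0],"spin": 0},{"slide": [0,0,0],"spin": 0}])

```text
time_s: 35.95
tcp_pos: [0.5487, 0.3664, 0.2823]
ee_rot: [[-0.518, -0.853, -0.057], [-0.853, 0.52, -0.032], [0.057, 0.032, -0.998]]
wrist_force: [-0.4, 0.5, -3.5]
gripper_width: 0.192
```

```bash
python3 plan.py ".555,.3605,.2,148" 22|uniq -c;  python3 -c "
from h import *
for n in('side','top'):
  c=cap(n,n[0]+'32')
  p=proj(c,[.55,.36,.1]); print(p)
  im=cv2.imread(f'pics/{n[0]}32.png'); x,y=p.astype(int); cv2.imwrite(f'pics/{n[0]}32z.png',cv2.resize(im[y-60:y+60,x-70:x+70],None,fx=5,fy=5,interpolation=cv2.INTER_CUBIC))
"
```

```text
1 t 35.95 tcp [0.5487 0.3664 0.2823] psi 148.6 w 0.192 F [-0.4  0.5 -3.5] j6 -78.0 tilt [-0.057 -0.032 -0.998]
      1 4 rows
      1 --
      4 ([-0.03, -0.11, 0.82], np.float64(0.02))
[230.08781634 150.37486192]
[170.62355934 185.5276775 ]
```

View pics/s32z.png

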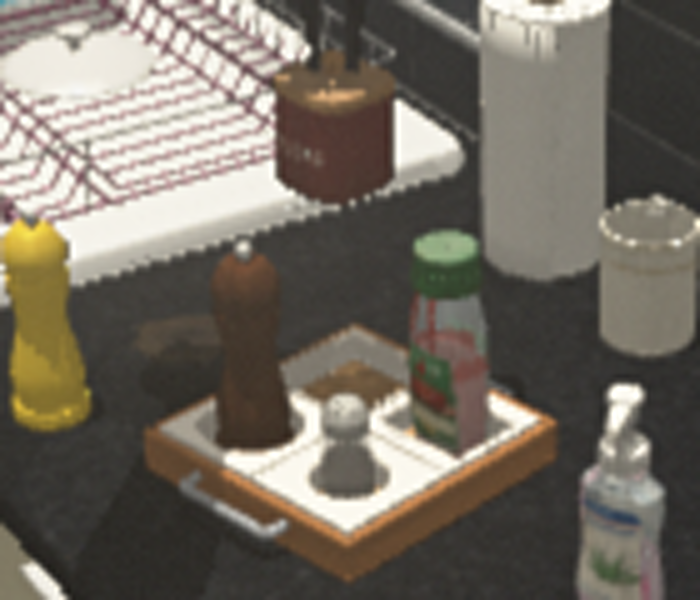

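Emit:
servo_tool(deltas=[{"slide": [0,-0.3,0.4],"spin": 0},{"slide": [-0.03,-0.08,0.8],"spin": 0},{"slide": [-0.03,-0.05,0.8],"spin": 0}])

```text
time_s: 36.35
tcp_pos: [0.5595, 0.3574, 0.233]
ee_rot: [[-0.521, -0.852, -0.052], [-0.852, 0.523, -0.029], [0.052, 0.029, -0.998]]
wrist_force: [-0.4, -0.4, -2.4]
gripper_width: 0.191
```

```bash
python3 plan.py ".556,.361,.16,148" 22|uniq -c;  python3 -c "
from h import *
for n in('side',):
  c=cap(n,n[0]+'33')
  p=proj(c,[.55,.36,.1]); print(p)
  im=cv2.imread(f'pics/{n[0]}33.png'); x,y=p.astype(int); cv2.imwrite(f'pics/{n[0]}33z.png',cv2.resize(im[y-60:y+60,x-70:x+70],None,fx=5,fy=5,interpolation=cv2.INTER_CUBIC))
"
```

```text
1 t 36.35 tcp [0.5595 0.3574 0.233 ] psi 148.5 w 0.191 F [-0.4 -0.4 -2.4] j6 -77.0 tilt [-0.052 -0.029 -0.998]
      1 4 rows
      1 --
      4 ([-0.05, 0.03, 0.73], np.float64(0.01))
[230.08781634 150.37486192]
```

View pics/s33z.png

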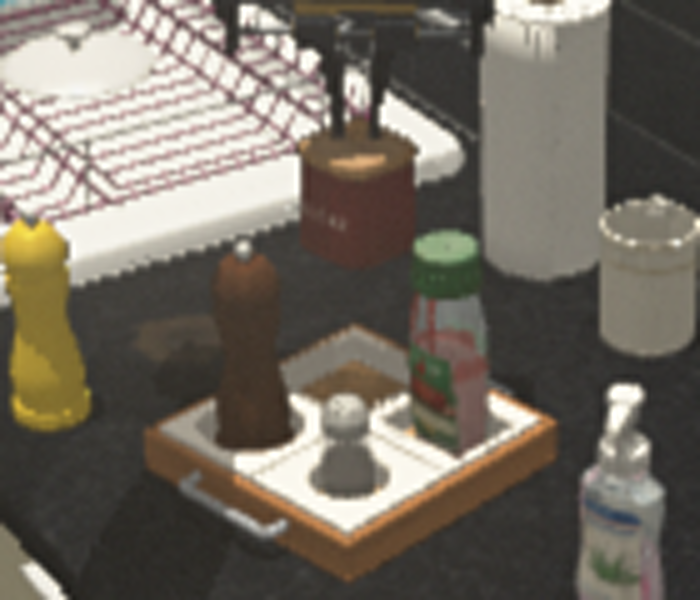

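```bash
python3 -c "
from h import *
c=load('s33')
for cc in ([.554,.3567],[.55,.36]):
  print(proj(c,[cc[0]-.53*.045,cc[1]-.85*.045,.1455]),proj(c,[cc[0]-.53*.045,cc[1]-.85*.045,.1455+.0]))"
```

```text
[230.72099086 145.41691017] [230.72099086 145.41691017]
[229.26994177 145.34736874] [229.26994177 145.34736874]
```

Emit:
servo_tool(deltas=[{"slide": [-0.05,0.04,0.7],"spin": 0},{"slide": [-0.05,0.03,0.8],"spin": 0},{"slide": [-0.05,0.02,0.5],"spin": 0}])

```text
time_s: 36.7
tcp_pos: [0.5574, 0.3556, 0.1765]
ee_rot: [[-0.526, -0.849, -0.058], [-0.849, 0.528, -0.034], [0.059, 0.031, -0.998]]
wrist_force: [-0.1, -0.7, -2.5]
gripper_width: 0.193
```

```bash
python3 plan.py ".556,.361,.14,148" 22|uniq -c;  python3 -c "
from h import *
for n in('side','top'):
  c=cap(n,n[0]+'34')
  p=proj(c,[.55,.36,.1]); print(p)
  im=cv2.imread(f'pics/{n[0]}34.png'); x,y=p.astype(int); cv2.imwrite(f'pics/{n[0]}34z.png',cv2.resize(im[y-60:y+60,x-70:x+70],None,fx=5,fy=5,interpolation=cv2.INTER_CUBIC))
"
```

```text
1 t 36.7 tcp [0.5574 0.3556 0.1765] psi 148.1 w 0.193 F [-0.1 -0.7 -2.5] j6 -77.0 tilt [-0.058 -0.034 -0.998]
      1 2 rows
      1 --
      2 ([-0.12, 0.06, 0.73], np.float64(0.01))
[230.08781634 150.37486192]
[170.62355934 185.5276775 ]
```

View pics/s34z.png

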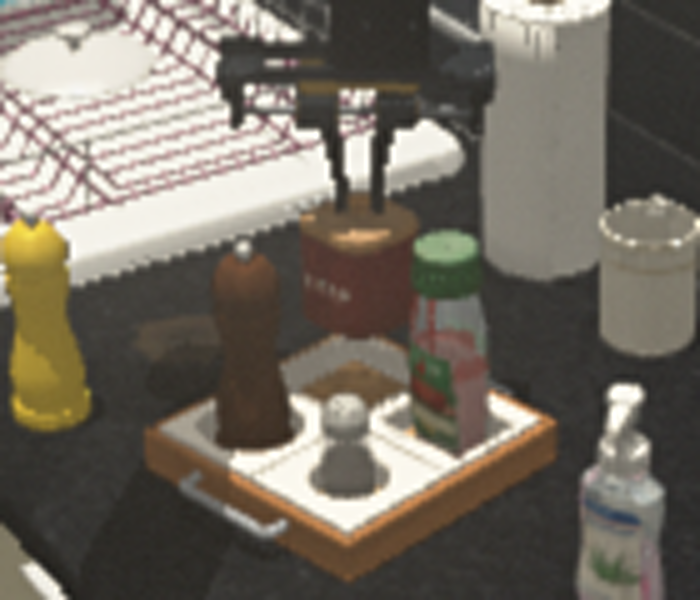

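View pics/t34z.png

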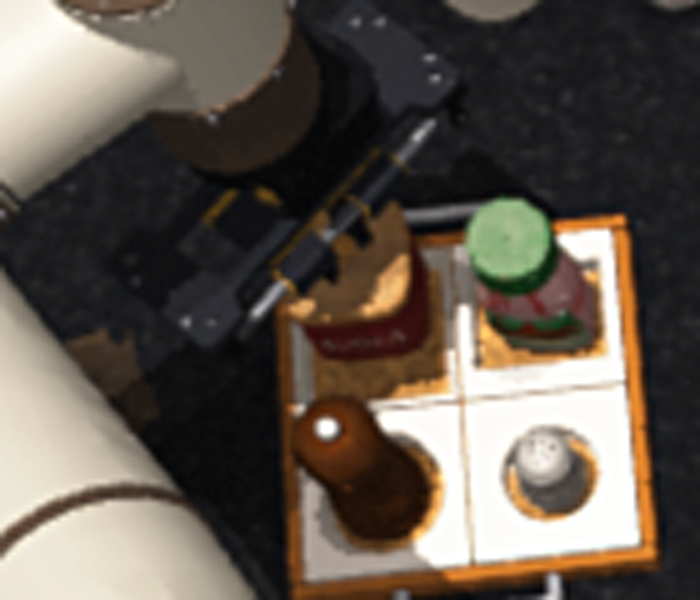

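Emit:
servo_tool(deltas=[{"slide": [-0.2,0.12,0.2],"spin": 0},{"slide": [-0.1,0.05,0.5],"spin": 0}])

```text
time_s: 37.0
tcp_pos: [0.5585, 0.3645, 0.1608]
ee_rot: [[-0.526, -0.849, -0.054], [-0.849, 0.528, -0.031], [0.055, 0.029, -0.998]]
wrist_force: [0.2, 0.1, -1.9]
gripper_width: 0.192
```

```bash
python3 plan.py ".556,.3615,.135,148" 22|uniq -c;  python3 -c "
from h import *
for n in('side','top'):
  c=cap(n,n[0]+'35')
  p=proj(c,[.55,.36,.06]); print(p)
  im=cv2.imread(f'pics/{n[0]}35.png'); x,y=p.astype(int); cv2.imwrite(f'pics/{n[0]}35z.png',cv2.resize(im[y-50:y+45,x-50:x+60],None,fx=6,fy=6,interpolation=cv2.INTER_CUBIC))
"
```

```text
1 t 37.0 tcp [0.5585 0.3645 0.1608] psi 148.1 w 0.192 F [ 0.2  0.1 -1.9] j6 -78.0 tilt [-0.054 -0.031 -0.998]
      1 2 rows
      1 --
      2 ([0.05, -0.0, 0.52], np.float64(0.01))
[230.57109151 159.78577095]
[173.50210409 189.46502168]
```

View pics/s35z.png

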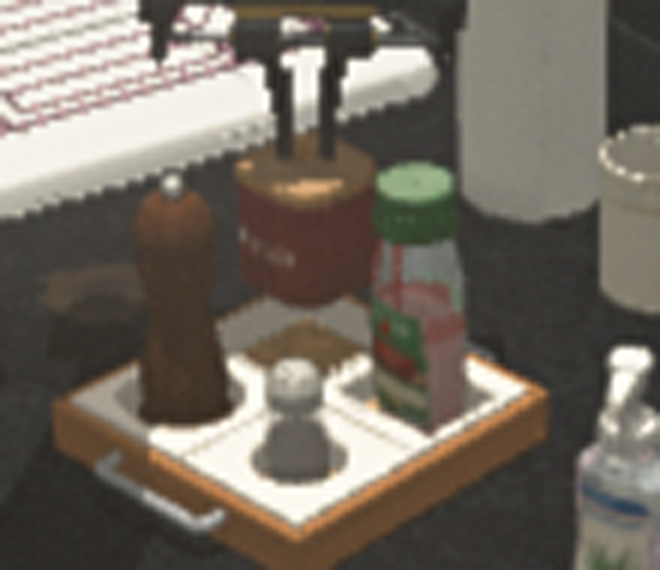

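View pics/t35z.png

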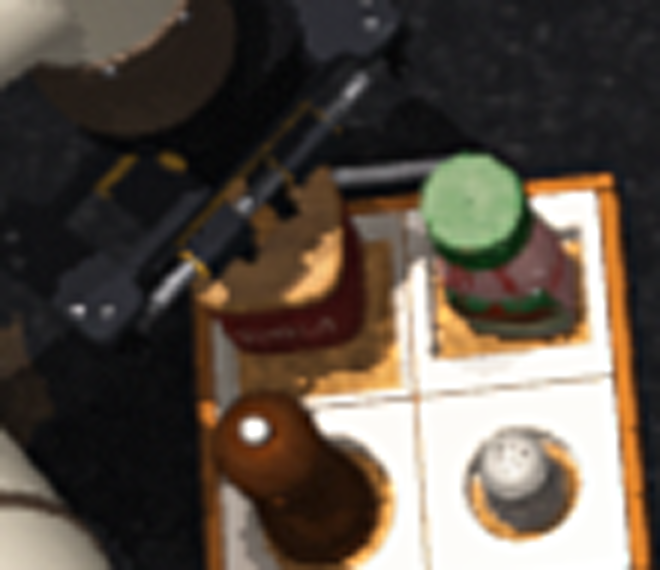

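```bash
python3 -c "
from h import *
c=load('t35')
a=np.array([.974,.225]);b=np.array([-.225,.974]);q=np.array([.55,.3603])
for u,v in((183.3,192),(173,197.5)):
  p=onz(c,u,v,.073)[:2]-q; print(p@a*1000,p@b*1000)"
```

```text
-15.122523535944774 -30.709555267257667
-28.389429346283613 0.1385566460576479
```

Emit:
servo_tool(deltas=[{"slide": [0.14,0.02,0.2],"spin": 0},{"slide": [0.03,0,0.4],"spin": 0}])

```text
time_s: 37.3
tcp_pos: [0.5538, 0.3603, 0.1442]
ee_rot: [[-0.525, -0.849, -0.056], [-0.849, 0.528, -0.033], [0.058, 0.03, -0.998]]
wrist_force: [-0.0, -0.1, -2.6]
gripper_width: 0.19
```

```bash
python3 plan.py ".5545,.360,.115,148" 22|uniq -c;  python3 -c "
from h import *
for n in('side','top'):
  c=cap(n,n[0]+'36')
  p=proj(c,[.55,.36,.06]); print(p)
  im=cv2.imread(f'pics/{n[0]}36.png'); x,y=p.astype(int); cv2.imwrite(f'pics/{n[0]}36z.png',cv2.resize(im[y-50:y+45,x-50:x+60],None,fx=6,fy=6,interpolation=cv2.INTER_CUBIC))
"
```

```text
1 t 37.3 tcp [0.5538 0.3603 0.1442] psi 148.1 w 0.19 F [-0.  -0.1 -2.6] j6 -78.0 tilt [-0.056 -0.033 -0.998]
      1 2 rows
      1 --
      2 ([-0.04, -0.03, 0.58], np.float64(0.01))
[230.57109151 159.78577095]
[173.50210409 189.46502168]
```

View pics/s36z.png

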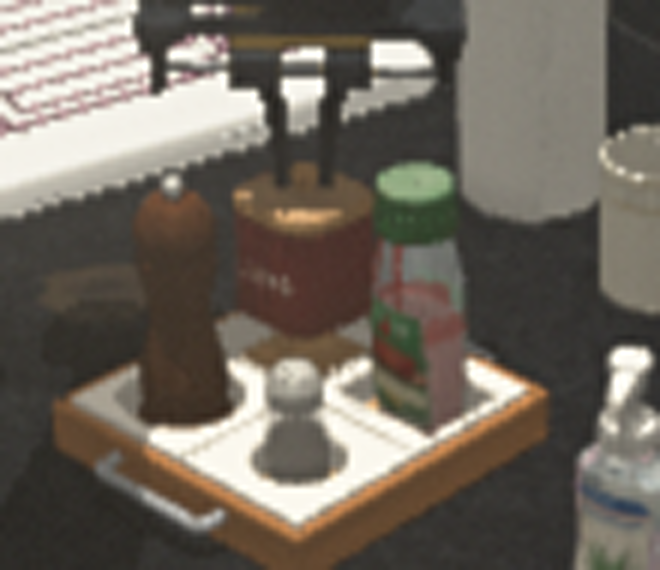

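View pics/t36z.png

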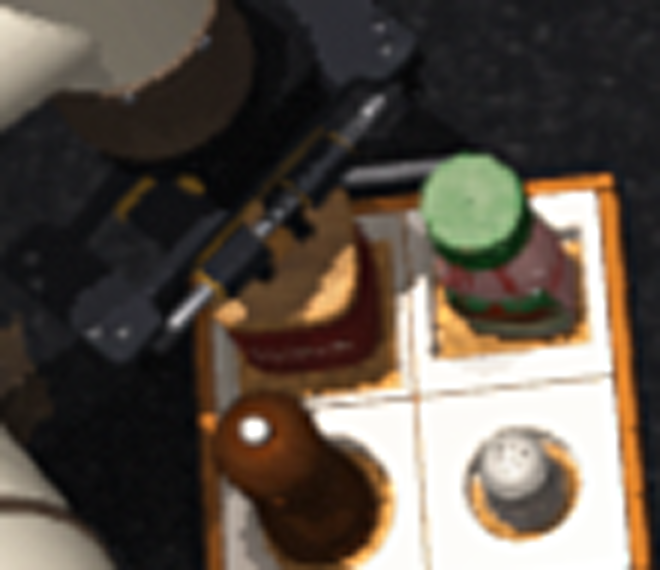

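```bash
python3 -c "
from h import *
c=load('t36')
a=np.array([.974,.225]);b=np.array([-.225,.974]);q=np.array([.55,.3603])
for u,v,z in((186.2,196,.056),(174.7,201.3,.056),(174.7,204,.034),(190.3,196,.034)):
  p=onz(c,u,v,z)[:2]-q; print(p@a*1000,p@b*1000)"
```

```text
-23.08450325071864 -35.580109199602084
-35.44353798433281 -0.9207911157935103
-37.3772231102572 3.688579896040318
-17.86715272059966 -44.22540743177292
```

Emit:
servo_tool(deltas=[{"slide": [-0.05,-0.03,0.5],"spin": 0},{"slide": [-0.04,-0.02,0.4],"spin": 0}])

```text
time_s: 37.6
tcp_pos: [0.5544, 0.3604, 0.1199]
ee_rot: [[-0.526, -0.849, -0.057], [-0.849, 0.528, -0.034], [0.059, 0.03, -0.998]]
wrist_force: [0.1, -0.7, -3.0]
gripper_width: 0.194
```

```bash
python3 plan.py ".554,.360,.1,148" 22|uniq -c;  python3 -c "
from h import *
for n in('side','top'):
  c=cap(n,n[0]+'37')
  p=proj(c,[.55,.36,.06]); print(p)
  im=cv2.imread(f'pics/{n[0]}37.png'); x,y=p.astype(int); cv2.imwrite(f'pics/{n[0]}37z.png',cv2.resize(im[y-50:y+45,x-50:x+60],None,fx=6,fy=6,interpolation=cv2.INTER_CUBIC))
"
```

```text
1 t 37.6 tcp [0.5544 0.3604 0.1199] psi 148.1 w 0.194 F [ 0.1 -0.7 -3. ] j6 -78.0 tilt [-0.057 -0.034 -0.998]
      1 1 rows
      1 --
      1 ([-0.02, -0.02, 0.79], np.float64(0.02))
[230.57109151 159.78577095]
[173.50210409 189.46502168]
```

View pics/s37z.png

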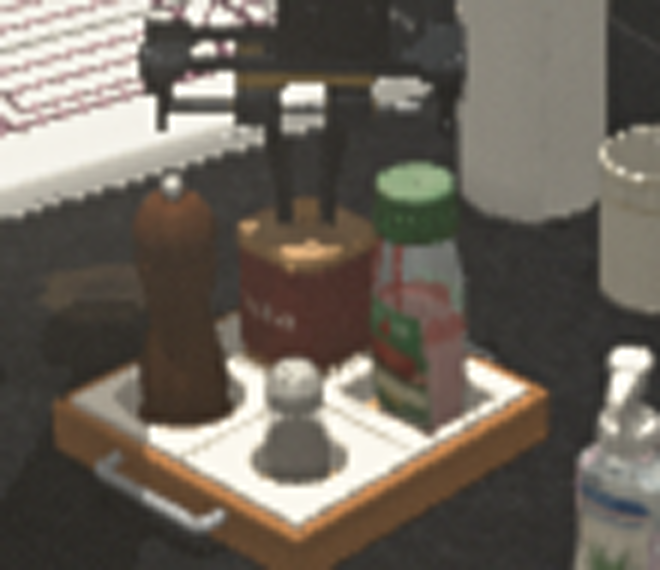

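View pics/t37z.png

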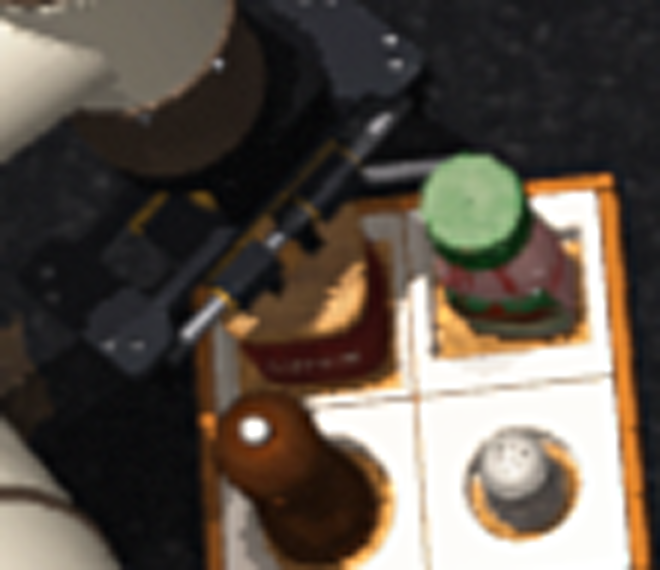

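Emit:
servo_tool(deltas=[{"slide": [-0.02,-0.02,0.3],"spin": 0},{"slide": [-0.02,0,0.2],"spin": 0}])

```text
time_s: 37.9
tcp_pos: [0.5548, 0.3604, 0.1061]
ee_rot: [[-0.525, -0.849, -0.058], [-0.849, 0.528, -0.035], [0.06, 0.03, -0.998]]
wrist_force: [-0.7, -1.0, -4.0]
gripper_width: 0.19
```

Emit:
servo_tool(deltas=[{"slide": [-0.01,0,0.12],"spin": 0}])

```text
time_s: 38.0
tcp_pos: [0.5547, 0.3604, 0.1026]
ee_rot: [[-0.525, -0.849, -0.058], [-0.849, 0.528, -0.036], [0.061, 0.03, -0.998]]
wrist_force: [0.3, -0.2, -2.7]
gripper_width: 0.189
```

Emit:
servo_tool(deltas=[{"slide": [0,0,0.08],"spin": 0}])

```text
time_s: 38.1
tcp_pos: [0.5546, 0.3604, 0.1003]
ee_rot: [[-0.525, -0.849, -0.058], [-0.849, 0.528, -0.036], [0.061, 0.03, -0.998]]
wrist_force: [-3.2, 0.7, 6.5]
gripper_width: 0.189
```

Emit:
servo_tool(deltas=[{"slide": [0,0,0.06],"spin": 0}])

```text
time_s: 38.2
tcp_pos: [0.555, 0.3609, 0.1004]
ee_rot: [[-0.525, -0.849, -0.056], [-0.849, 0.527, -0.035], [0.059, 0.029, -0.998]]
wrist_force: [-2.8, 0.3, 6.7]
gripper_width: 0.189
```

```bash
python3 -c "
from h import *
print(sense()['wrist_force'],sense()['moment'],sense()['tcp_pos'])
for n in('side','top'):
  c=cap(n,n[0]+'38')
  p=proj(c,[.55,.36,.06])
  im=cv2.imread(f'pics/{n[0]}38.png'); x,y=p.astype(int); cv2.imwrite(f'pics/{n[0]}38z.png',cv2.resize(im[y-50:y+45,x-50:x+60],None,fx=6,fy=6,interpolation=cv2.INTER_CUBIC))
"
```

```text
[-2.77054901  0.34021679  6.72787966] [ 0.19314685  0.84700176 -0.03622052] [0.55496676 0.36087359 0.10038512]
```

View pics/s38z.png

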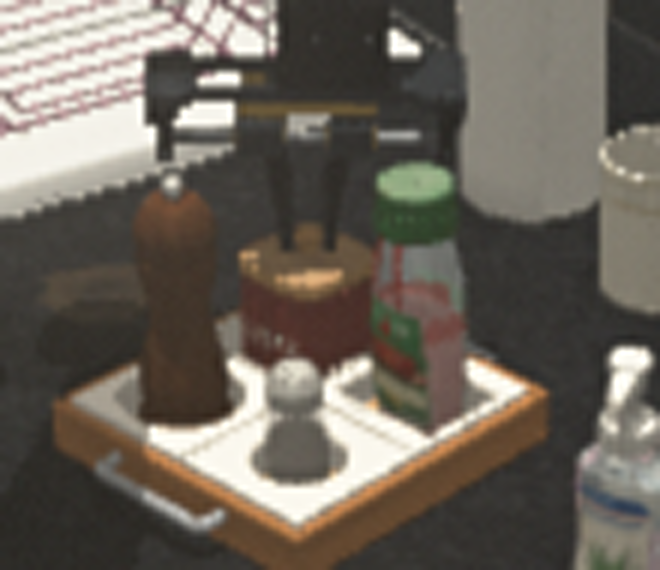

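View pics/t38z.png

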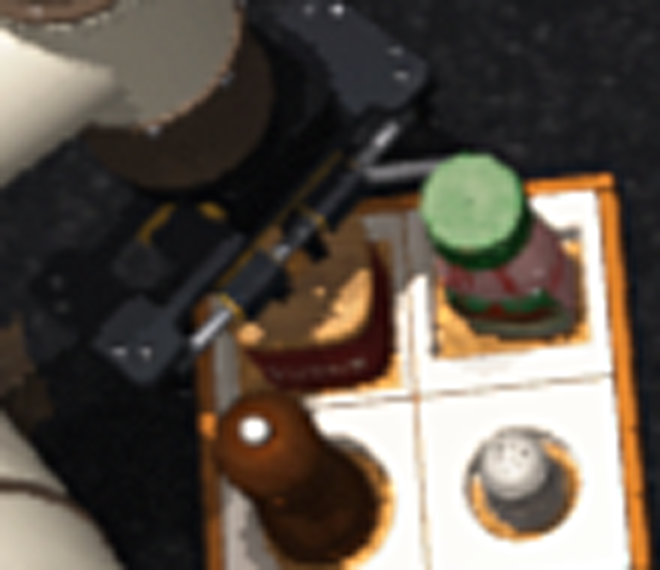

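Emit:
servo_tool(deltas=[{"slide": [0,0,0.12],"spin": 0}])

```text
time_s: 38.4
tcp_pos: [0.5555, 0.3615, 0.1004]
ee_rot: [[-0.524, -0.85, -0.053], [-0.85, 0.526, -0.033], [0.056, 0.028, -0.998]]
wrist_force: [-4.2, -1.4, 12.8]
gripper_width: 0.189
```

Emit:
servo_tool(deltas=[{"slide": [0,0,0.03],"spin": 0},{"slide": [0,0,0],"spin": 0},{"slide": [0,0,0],"spin": 0},{"slide": [0,0,0],"spin": 0}], gripper=140)

```text
time_s: 38.8
tcp_pos: [0.5564, 0.3619, 0.1013]
ee_rot: [[-0.524, -0.85, -0.05], [-0.85, 0.526, -0.031], [0.053, 0.026, -0.998]]
wrist_force: [0.4, 0.7, 0.1]
gripper_width: 0.427
```

Emit:
servo_tool(deltas=[{"slide": [0,0,-0.4],"spin": 0},{"slide": [0,0,-0.8],"spin": 0},{"slide": [0,0,-0.9],"spin": 0},{"slide": [0,0,-0.9],"spin": 0},{"slide": [0,0,-0.9],"spin": 0},{"slide": [0,0,-0.9],"spin": 0},{"slide": [0,0,-0.9],"spin": 0}])

```text
time_s: 39.5
tcp_pos: [0.5638, 0.3651, 0.2474]
ee_rot: [[-0.524, -0.85, -0.054], [-0.849, 0.527, -0.036], [0.059, 0.027, -0.998]]
wrist_force: [0.6, -0.1, -0.3]
gripper_width: 0.453
```

```bash
python3 -c "
from h import *
for n in('side','top','wrist'):
  c=cap(n,n[0]+'39')
  p=proj(c,[.52,.32,.06])
  if n=='wrist':break
  im=cv2.imread(f'pics/{n[0]}39.png'); x,y=p.astype(int); cv2.imwrite(f'pics/{n[0]}39z.png',cv2.resize(im[y-60:y+45,x-50:x+70],None,fx=6,fy=5.7,interpolation=cv2.INTER_CUBIC))
"
```

```text
(no output)
```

View pics/s39z.png

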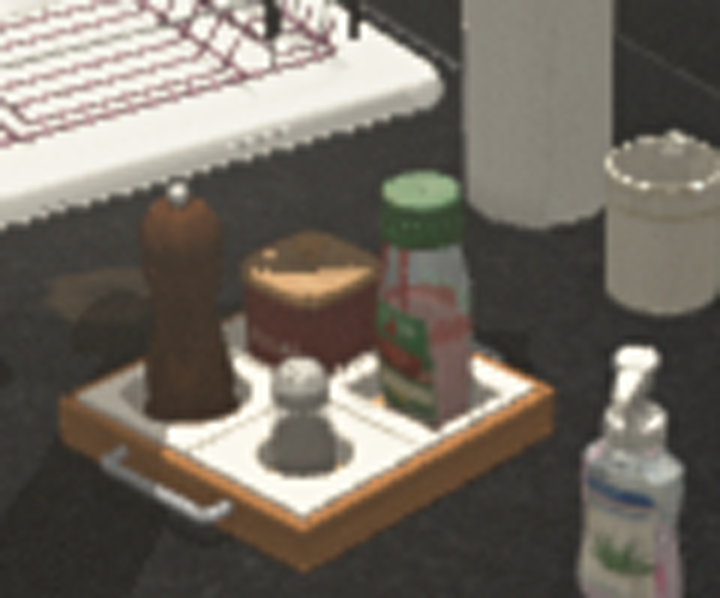

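View pics/w39.png

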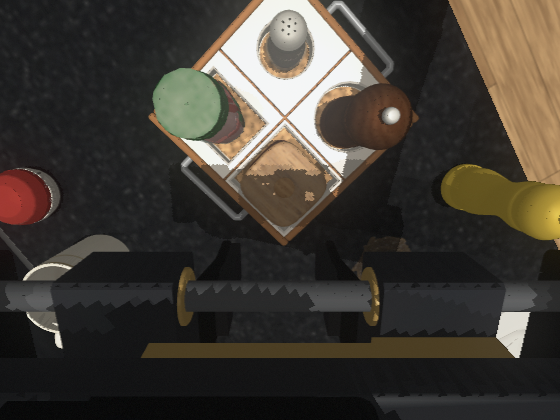

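View pics/t39.png

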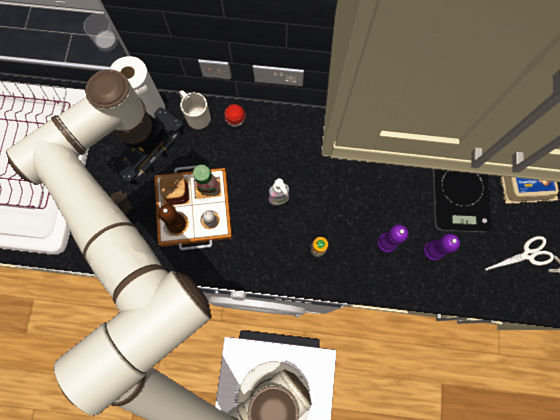

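```bash
python3 -c "
from h import *
a=cv2.resize(cv2.imread('pics/w39.png')[90:250,150:420],None,fx=2.9,fy=2.9,interpolation=cv2.INTER_CUBIC);cv2.imwrite('pics/w39z.png',a)"
```

```text
(no output)
```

View pics/w39z.png

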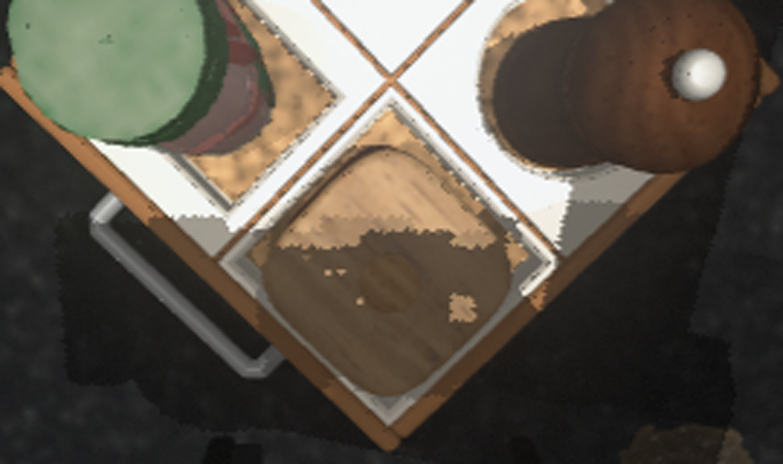

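View pics/t39z.png

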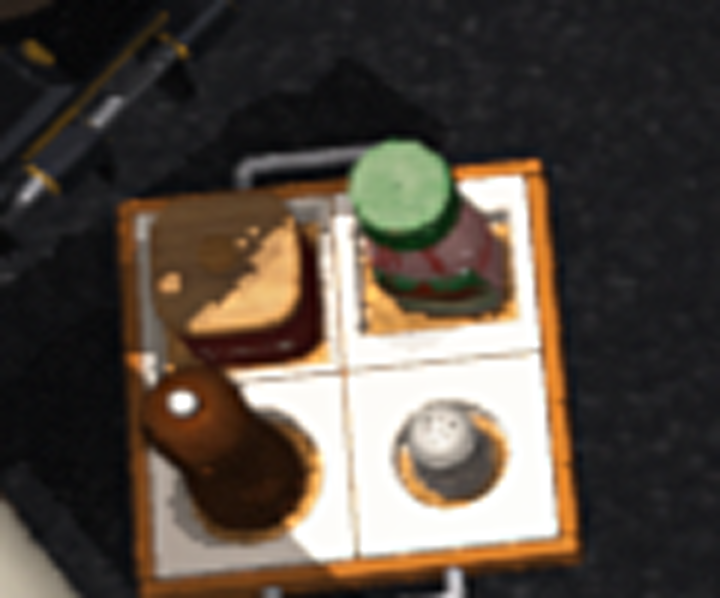

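```bash
python3 -c "
from h import *
t=load('t39');s=load('s39')
p=proj(t,[.52,.32,.06]).astype(int);q=proj(s,[.52,.32,.06]).astype(int)
a=(p[0]-50+222/6,p[1]-60+250/5.7);b=(q[0]-50+311/6,q[1]-60+236/5.7)
d1=ray(t,*a);d2=ray(s,*b);k=np.linalg.lstsq(np.stack([d1,-d2],1),s['eye']-t['eye'],rcond=None)[0]
print(t['eye']+k[0]*d1,s['eye']+k[1]*d2)
w=load('w39'); print(onz(w,150+388/2.9,90+282/2.9,.112))
print(sense()['gripper_width'],sense()['time_s'],r.finish_job())"
```

```text
[0.55103092 0.35285282 0.11561843] [0.54998917 0.35333985 0.11545419]
[0.55124566 0.35887291 0.112     ]
the job is handed in; nothing more can be done
0.45294686676990636 39.65 None
```

All four items are standing upright in the caddy, each in the recess made for its foot, and I handed the job in at about 39.7 s. I set them down in this order:
- **Salt shaker:** small round recess.
- **Pepper mill** (the brown one): large round recess.
- **Sauce bottle:** oblong recess.
- **Canister**, held by its lid knob: square recess.

I lowered each one until the wrist force showed floor contact, at about the expected height (within 2 mm), and then released it.

**Last checks:** after the release, the side, top and wrist pictures show all four upright inside their recesses. The canister knob sits at about z = 0.115 m, against 0.112 m expected with the canister on the floor. The spice jar, the hand-soap bottle and the look-alikes are standing where they were. The gripper was open and clear of everything.

**What disagreed:** the tool tilted slowly as it moved, by up to about 4°. The mill and the canister therefore touched down about 2–2.5° off vertical and settled a millimetre or a few when released. The canister knob's sideways position differs by about 6 mm between views, so I can't say how well centred it is. The pictures show it inside its recess.

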